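# Stow the two glass displays in the bench drawer

## Robot

A 7-joint arm with a two-finger parallel gripper is mounted at the origin on the work surface. World frame = base frame: x ahead of the robot, y to its left, z up, the work surface at z = 0. Lengths are in m, angles in rad, forces in N, time in s.
With the tool pointing down it reaches from about 0.425 to 0.925 m from the base axis. Payload 6.8 kg.
Tool frame: the origin (TCP) lies between the finger pads, 19 mm behind the fingertips; this is the grasp point; z points along the fingers, y is the line along which they close (so a half turn about z gives the same grasp; the last joint's range is limited). The gripper opens to 85 mm and grips with 20 to 120 N. Pads are 22 mm wide; open, the fingers measure 114 mm over their backs; the gripper's body (76 mm by 85 mm) begins 54 mm behind the grasp point. The pads swing forward as they close: fully open they stand 13 mm farther back than shut.
Start: joints at [1.19, 0.477, 0.022, 1.555, -0.011, 1.109, -0.083], TCP at [0.182, -0.65, 0.25] pointing down, gripper open.
Joint ranges: [-2.96, 2.96], [-0.34, 2.1], [-1.41, 1.46], [0.24, 2.44], [-1.37, 4.51], [0.17, 1.92], [-2.96, 2.96]. Speed limits (rad/s): [2.39, 2.39, 3.14, 3.14, 3.14, 3.14, 3.14].

## Interface

Orientations are given as a rotation vector (axis times angle).
In Python, from bench import telemetry, grab_frame, calibration, order, silhouettes gives the robot as it stands.
- The arm moves only by the tool apply_moves, never from a script. Its argument "moves" is a list of rows, each a list of 7 numbers: the turn, a rotation vector about the tool's x, y, z scaled (see below), then the shift along the tool's x, y, z scaled (see below), then the opening, from -1 (shut) to 1 (fully open). A call has exactly 8 rows; each row shifts and turns the commanded pose from where the row before left it, along the tool's axes as they then stand; what a row does not reach is not made up. The controller multiplies each number of a shift by 1000 mm and each number of a turn by 6 degrees. A row lasts 1/12 s, in which the tool goes at most 41.7 mm and 7.16 degrees, less where a joint would pass 70% of its speed; a pose out of reach is approached as far as the arm can. A call with a number of a shift or a turn outside -1 to 1 is refused whole. A call with a gripper value outside its range is refused whole. The fingers move at their own pace and stop on an object; "grip_force" is the grip in N (left out, the last holds). Time passes only in rows, so rows that do not move let the fingers close, or fill a call up. It gives the time, the measured TCP pose, the force, the opening and the grip force at its end, in the units of the state.
- telemetry.get_obs(): the state, without advancing time (a new reading comes with each control period).
- grab_frame(name): name is "scene" or "top"; returns the picture (480x640x3 uint8, blue, green, red); there is no depth.
- calibration(name): a dict with "fx", "fy", "cx", "cy" (pixels), "world_from_camera" (4x4, takes a point from camera to world coordinates). Camera axes: x right, y down, z forward; pixel columns grow to the right and rows downward; lengths in m; the calibration is good to about 2 mm. A picture is of the moment at which its call begins. calibration takes no time and is no camera call.
- order.hand_in(): hands the job in; it is judged then, once.
Trained networks look in the newest picture that a camera, given by its name, has taken for a name from the list of things; names that differ only in an ending like _2 or _b are one class to them, and where a whole thing is asked for, a point or a joint stands for the part that bears it (a point fixed in the world has none). Each returns a list of dicts, best first, with "p" (0 to 1); they miss things now and then, are a little off and sometimes report something else, mostly with a low value. They report only what shows in the picture. A call takes as long as a camera call. They do not tell look-alikes from the thing itself.
- silhouettes(thing, camera): "mask" (480x640 bool, what is visible of it) and "extent" ([centre column, centre row, width, height] in pixels, round what is visible of it).
The state is a dict: "clock": time; "joints": joint angles; "qvel": joint speeds; "tau": joint torques, N m; "tcp_pos": TCP position; "orientation": TCP orientation; "contact_force": force on the tool from outside, world axes, zero at the start; "moment": the same for the moment, N m; "grip_width": finger opening in m; "gripper_force": force on a finger pad.
Only numpy, scipy, OpenCV 4.12 (cv2) and the standard library are available. Lean on these libraries where they do the work, as an engineer would, in place of code of your own. Each camera call takes 0.05 s, during which the arm holds its last target. There are 200 camera calls.

## Task

Put both glass-faced display modules (the wide one and the narrow one) from the sloped inspection rack into the open drawer of the small grey cabinet, lying flat, glass up, side by side on its floor, and then slide the drawer gently until it is fully shut. The displays crack easily: pinch them with no more than 30 N, set them down rather than drop them, and do not press on them or knock them. Leave the relay board on its berth and everything else on the bench where it is.

Things in the scene. Friction and masses are not known exactly. Their poses are not given: they have to be found in the camera images.
- display_wide: wide display module, black plastic back and grey metal frame round a glass screen, 70 x 50 x 18 mm, 90 g, lying glass up on a berth of the sloped rack, lower end against the lip. Origin: centre of its underside; x along the 70 mm side, up the slope; y across the 50 mm width; z out of the glass. Fragile; grip it across the 50 mm width.
- display_narrow: narrow display module, the same build, 70 x 36 x 18 mm, 70 g, lying glass up on a berth of the sloped rack, lower end against the lip. Origin: centre of its underside; x along the 70 mm side, up the slope; y across the 36 mm width; z out of the glass. Fragile; grip it across the 36 mm width.
- relay_board: bystander on the third berth of the rack: bare green circuit board 70 x 42 x 4 mm with black relays and cans up to 19 mm high in all; same axes and origin as the displays. Which of the three berths (88 mm apart) holds what changes.
- rack: inspection rack, fixed but placed anew each time. Its plate slopes 35 deg, rising to its +x (away from the robot). Three rubber pads 26 wide, 8 mm high carry the modules, undersides centred at (-175, 0 or +-88, 67) mm in this frame; a lip along the lower edge stands 7 mm above the undersides. Origin on the table, z up; base x -225 to +15, y +-151 mm.
- rack_light (a point): middle of the rack's light bar, 22 mm deep (rack x), 14 mm high, 302 mm long along rack y, 205 mm above the table, above the upper half of the modules: a tool pointing straight down strikes it, so come in along the slope's normal. Its posts, 14 x 12 mm, stand 47 mm behind it (rack x) at rack y +-145 mm.
- cabinet: small grey steel cabinet, fixed while you work but placed anew each time, 220 (x) x 260 (y) x 85 (z) mm; origin at the centre of its underside, its drawer opens to its -x (towards the robot); the front edge of its top is at x = -95 mm.
- cabinet_drawer0 (a joint): how far the drawer is pulled out, m: 0 fully shut, 0.150 fully out; starts open by 0.125 m or more
- drawer_floor (a point): centre of the drawer's inner floor, 22 mm above the table, moves with the drawer, axes as the cabinet's. Inside the drawer is clear for x +-87 mm and y +-109 mm; its walls rise 41 mm above the floor (the front panel, 15 mm thick, a few mm higher, with its outer face at x = -108 mm).
- cabinet_drawer0_handle (a point): middle of the drawer's bar handle, a round steel bar 120 mm long along y, 35 mm in front of the drawer's front face and 47 mm above the table
- tape_roll: bystander: roll of amber tape, 64 mm wide, 18 mm high, lying on the cabinet's top; origin under its centre
- solder_spool: bystander: aluminium-coloured spool of solder, 54 mm wide, 45 mm high, standing on the bench; origin under its centre
- flux_jar: bystander: small amber jar with black cap, 44 mm wide, 50 mm high; origin under its centre
- tip_cleaner: bystander: round steel pot with brass wool top, 62 mm wide, 42 mm high; origin under its centre
- hot_air: hot-air handpiece upright in a fixed holder, 60 mm wide at its foot, 225 mm high; an obstacle between the rack and the cabinet; origin under its centre
Mind the look-alikes: they are no part of the job. Leave any red, turquoise or yellow look-alike of the display_narrow alone.

How it is judged:
On the way:
1. both displays lie flat, glass up, on the floor of the still open drawer, let go (x of display_wide in the frame of drawer_floor between -0.085 and 0.085 m and y of display_wide in the frame of drawer_floor between -0.105 and 0.105 m and z of display_wide in the frame of drawer_floor between -0.004 and 0.006 m and angle between each of display_wide, display_narrow's own z axis and vertical below 0.12 rad and linear speed of each of display_wide, display_narrow below 0.03 m/s and x of display_narrow in the frame of drawer_floor between -0.085 and 0.085 m and y of display_narrow in the frame of drawer_floor between -0.105 and 0.105 m and z of display_narrow in the frame of drawer_floor between -0.004 and 0.006 m and contact force between the fingers and display_wide below 0.2 N and contact force between the fingers and display_narrow below 0.2 N and value of joint cabinet_drawer0 above 0.06 m), for 0.2 s.
At the end, for the whole second after the job is handed in: both displays lie flat (within 7 degrees, underside within 6 mm of the floor), glass up, inside the drawer, released and at rest, and the drawer is shut to within 6 mm (x of display_wide in the frame of drawer_floor between -0.085 and 0.085 m and y of display_wide in the frame of drawer_floor between -0.105 and 0.105 m and z of display_wide in the frame of drawer_floor between -0.004 and 0.006 m and angle between each of display_wide, display_narrow's own z axis and vertical below 0.12 rad and linear speed of each of display_wide, display_narrow below 0.03 m/s and x of display_narrow in the frame of drawer_floor between -0.085 and 0.085 m and y of display_narrow in the frame of drawer_floor between -0.105 and 0.105 m and z of display_narrow in the frame of drawer_floor between -0.004 and 0.006 m and contact force between the fingers and display_wide below 0.2 N and contact force between the fingers and display_narrow below 0.2 N and value of joint cabinet_drawer0 below 0.006 m); the robot touches nothing.
It fails at once if a display squeezed or pressed by the fingers too hard (over 35 N a finger, 70 N the two together) (contact force between the fingers and display_wide above 70 N or contact force between the fingers and display_narrow above 70 N).
It fails at once if a display knocked or pressed hard against the cabinet or its drawer (over 60 N) (contact force between any of display_wide, display_narrow and cabinet above 60 N).
It fails at once if a display dropped (moving faster than 0.5 m/s, a fall of some 13 mm, when no finger holds it) ((linear speed of display_wide above 0.5 m/s and contact force between the fingers and display_wide below 0.2 N) or (linear speed of display_narrow above 0.5 m/s and contact force between the fingers and display_narrow below 0.2 N)).
It fails at once if drawer slammed (faster than 0.4 m/s) (velocity of joint cabinet_drawer0 below -0.4 m/s).
It fails at once if relay board moved more than 20 mm, or another loose thing on the bench or cabinet moved more than 30 mm (distance of relay_board from where it was at the start of the episode above 0.02 m or distance of any of tape_roll, solder_spool, flux_jar, tip_cleaner from where it was at the start of the episode above 0.03 m).
It also fails if it takes over 70 s, if anything falls off the work surface, if the arm or the gripper's body presses on something with over 40 N, if the wrist force passes 120 N, or if a joint passes its speed limit or range.

## Working session

There is one attempt and no reset: what is moved stays moved. The work goes in short steps, Python scripts to look and compute and a tool call to move; the robot and the scene stay as the last step left them, time stands still between calls to the robot, and variables do not carry over. Pictures are saved under pics/ and viewed, at most 10 in all, crops included, and the job is handed in when it is done.

Besides the shell and the picture viewer there is one more tool, called after ">>>" by a JSON object that holds its "op" and its "data", one argument or row to a line. apply_moves: Moves the arm, as the interface text tells. Its arguments: {"type":"object","properties":{"moves":{"type":"array"},"grip_force":{"type":"number"}},"required":["moves"]}

```bash
mkdir -p pics; ls
python3 - <<'E'
from bench import telemetry, grab_frame, calibration, silhouettes
import cv2,numpy as np
for n in ("scene","top"):
    cv2.imwrite(f"pics/{n}0.png",grab_frame(n)); c=calibration(n); print(n,{k:(np.round(v,4).tolist()) for k,v in c.items()})
    for t in ("display_wide","display_narrow","relay_board","rack","cabinet","drawer_floor","cabinet_drawer0_handle","hot_air"):
        print(t,[(round(d["p"],2),np.round(d["extent"]).tolist()) for d in silhouettes(t,n)][:4])
print(telemetry.get_obs())
E
```

```text
pics
scene {'fx': 623.8927, 'fy': 623.8927, 'cx': 316.3862, 'cy': 236.1237, 'world_from_camera': [[-0.1093, 0.8219, -0.5591, 1.31], [0.994, 0.0904, -0.0613, 0.1274], [0.0002, -0.5624, -0.8268, 1.2416], [0.0, 0.0, 0.0, 1.0]]}
display_wide [(0.84, [370.0, 263.0, 26.0, 16.0])]
display_narrow [(0.82, [511.0, 284.0, 30.0, 24.0]), (0.77, [359.0, 219.0, 22.0, 30.0]), (0.67, [407.0, 258.0, 24.0, 20.0]), (0.61, [406.0, 216.0, 25.0, 29.0])]
relay_board [(0.7, [448.0, 256.0, 30.0, 15.0])]
rack [(0.68, [419.0, 294.0, 161.0, 128.0])]
cabinet [(0.64, [166.0, 273.0, 164.0, 171.0])]
drawer_floor [(0.71, [189.0, 221.0, 124.0, 74.0])]
cabinet_drawer0_handle [(0.96, [188.0, 222.0, 122.0, 74.0])]
hot_air [(0.6, [289.0, 269.0, 26.0, 68.0])]
top {'fx': 470.688, 'fy': 470.688, 'cx': 316.7797, 'cy': 243.4569, 'world_from_camera': [[0.002, -0.9827, 0.1853, 0.3437], [-0.9996, -0.0071, -0.0269, 0.0535], [0.0278, -0.1852, -0.9823, 1.3857], [0.0, 0.0, 0.0, 1.0]]}
display_wide [(0.91, [266.0, 249.0, 20.0, 30.0])]
display_narrow [(0.78, [157.0, 260.0, 21.0, 23.0]), (0.69, [234.0, 254.0, 20.0, 29.0]), (0.66, [277.0
[... 348 characters left out ...]
([ 1.18992121,  0.47701414,  0.02240081,  1.5554191 , -0.011531  ,
        1.10930876, -0.08309939]), 'qvel': array([-2.63666092e-04,  1.25011679e-05, -1.71118266e-04,  6.56573027e-06,
       -3.48296237e-05,  1.23377278e-04, -6.05177797e-04]), 'tau': array([ 6.85452942e-04, -5.96321619e+01,  1.60621583e+00, -2.81552231e+01,
        1.24222564e-02,  1.56758309e-03,  4.31417334e-05]), 'tcp_pos': array([ 0.18186174, -0.65004188,  0.24999034]), 'orientation': array([-3.11239742e+00, -4.27088260e-01, -5.48978419e-05]), 'contact_force': array([ 0.0929921 , -0.20347009,  0.40283479]), 'moment': array([-0.03178505,  0.01439014,  0.02574578]), 'gripper_force': 0.0, 'grip_width': 0.08536027249037251}
```

Run:
```python
import cv2
a=cv2.imread("pics/scene0.png")[170:380,60:560]; b=cv2.imread("pics/top0.png")[150:350,130:530]
a=cv2.resize(a,(800,336),interpolation=2);cv2.imwrite("pics/a.png",a)
cv2.imwrite("pics/b.png",cv2.resize(b,(800,400),interpolation=2))
```

```text
(no output)
```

View pics/a.png

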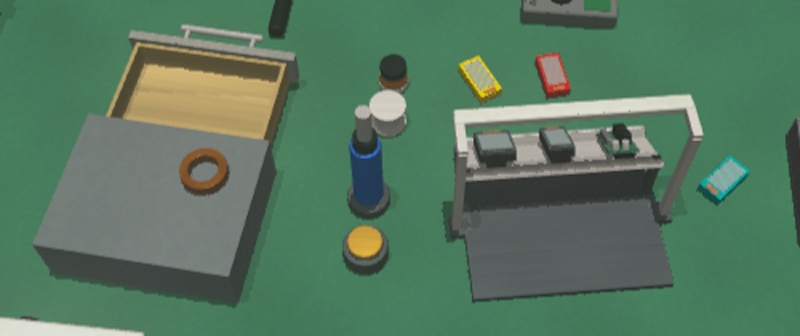

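View pics/b.png

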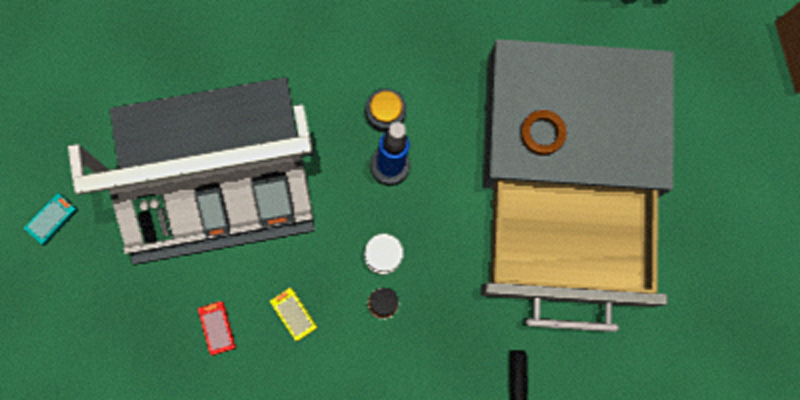

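The pictures show the following:
- **Targets (top view):** the wide display is at (266,249) and the narrow one at (234,254), on the rack. The relay board is at (206,259).
- **Look-alikes on the bench:** red at (238,313), yellow at (277,306) and turquoise at (155,260). I'll leave these alone.
- **Choice:** I want the two grey-framed ones under the light bar. A closer crop will confirm that and give me the corners.

Run:
```python
import cv2
t=cv2.imread("pics/top0.png"); s=cv2.imread("pics/scene0.png")
def crop(im,x0,y0,w,h,k,n):
    c=cv2.resize(im[y0:y0+h,x0:x0+w],None,fx=k,fy=k,interpolation=cv2.INTER_CUBIC)
    for i in range(0,w,20): cv2.putText(c,str(x0+i),(i*k,9),0,.35,(255,255,255),1); cv2.line(c,(i*k,10),(i*k,16),(255,255,255),1)
    for j in range(0,h,20): cv2.putText(c,str(y0+j),(0,j*k+4),0,.35,(255,255,255),1); cv2.line(c,(24,j*k),(30,j*k),(255,255,255),1)
    cv2.imwrite(n,c)
crop(t,160,180,133,100,6,"pics/r.png"); crop(t,365,165,110,150,4,"pics/c.png"); crop(s,330,220,180,140,4,"pics/q.png")
```

```text
(no output)
```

View pics/r.png

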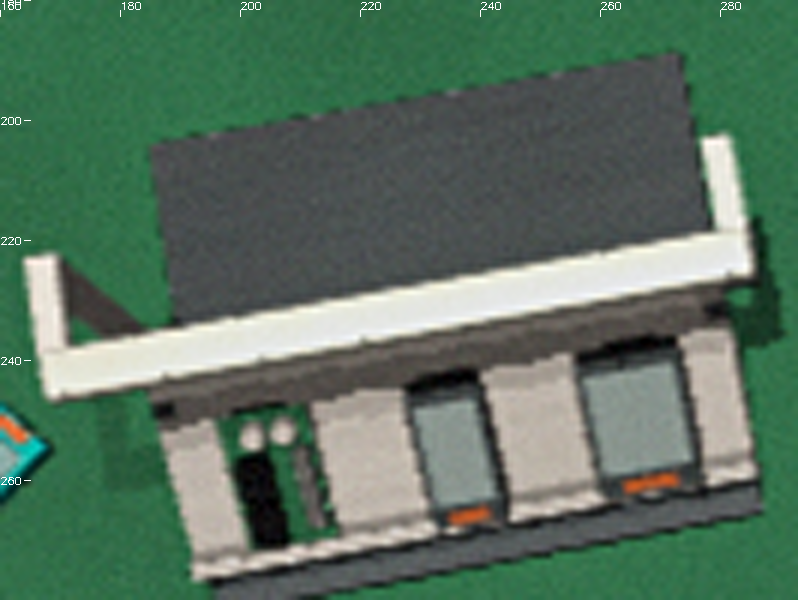

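View pics/c.png

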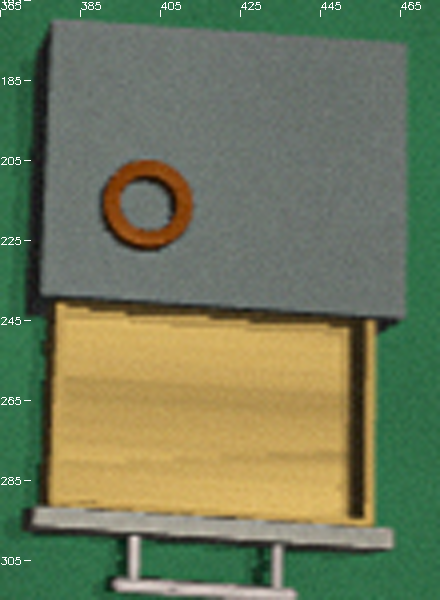

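View pics/q.png

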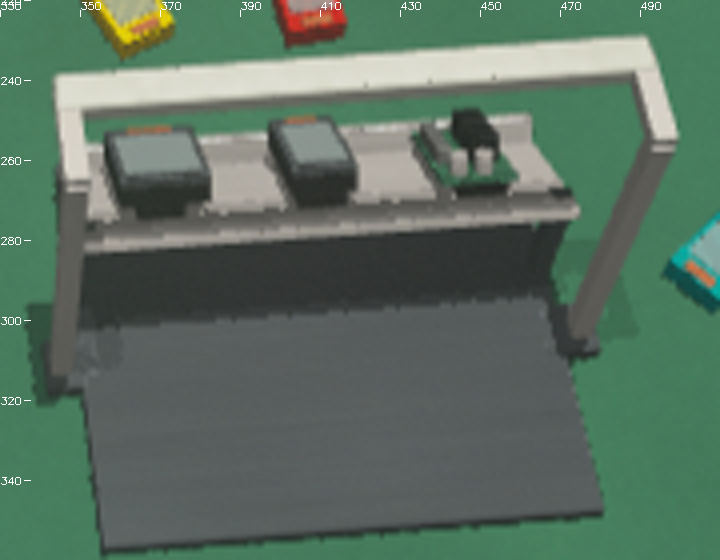

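The crop confirms it. Wide is at rack y -88 (top 266,249), narrow is on the middle berth (234,254), and relay is at +88. The drawer is open with its handle at about (416,312), and its floor is clear. Next I'll fit the poses from these corners.

```bash
cat > h.py <<'E'
import numpy as np
from bench import calibration
C={n:calibration(n) for n in("scene","top")}
def proj(n,P):
    c=C[n];p=np.linalg.inv(c["world_from_camera"])@np.r_[P,1]
    return np.array([c["fx"]*p[0]/p[2]+c["cx"],c["fy"]*p[1]/p[2]+c["cy"]])
def pose(q,P):
    c,s=np.cos(q[2]),np.sin(q[2]);return np.array([q[0]+c*P[0]-s*P[1],q[1]+s*P[0]+c*P[1],P[2]])
a=np.radians(35);UX=np.array([np.cos(a),0,np.sin(a)]);UZ=np.array([-np.sin(a),0,np.cos(a)])
def mod(y0,x,y,z): return np.array([-.175,y0,.067])+x*UX+z*UZ+np.array([0,y,0])
E
python3 - <<'E'
from h import *
from scipy.optimize import least_squares
T=lambda X,Y:(160+X/6,180+Y/6); S=lambda X,Y:(330+X/4,220+Y/4); K=lambda X,Y:(365+X/4,165+Y/4)
m=[]
W,N=-.088,0
for y0,h,l in((W,.025,[("top",608,495,-1,1),("top",702,480,-1,-1),("scene",120,178,1,-1),("scene",210,176,1,1),("scene",105,128,-1,-1),("scene",195,125,-1,1)]),
            (N,.018,[("top",440,520,-1,1),("top",503,510,-1,-1),("scene",292,175,1,-1),("scene",355,172,1,1),("scene",268,122,-1,-1),("scene",332,118,-1,1)])):
    for c,X,Y,sx,sy in l: m.append((c,(T if c=="top" else S)(X,Y),mod(y0,sx*.035,sy*h,.018),0))
for c,X,Y,x,y in(("top",47,397,-1,1),("top",754,275,-1,-1),("scene",58,77,-1,-1),("scene",645,40,-1,1)):
    m.append((c,(T if c=="top" else S)(X,Y),np.array([x*.011,y*.151,.212]),1))
def res(q): return np.r_[tuple(proj(c,pose(q,P+b*np.array([q[3],0,0])))-uv for c,uv,P,b in m)]
r=least_squares(res,[.6,.25,.1,-.15],loss="soft_l1"); print("rack",r.x.round(4)); print(res(r.x).reshape(-1,2).round(1).tolist())
cm=[(K(53,22),(.11,.13,.085),0),(K(406,44),(.11,-.13,.085),0),(K(403,318),(-.095,-.13,.085),0),(K(40,293),(-.095,.13,.085),0),
    (K(113,585),(-.143,.06,.047),1),(K(295,595),(-.143,-.06,.047),1)]
def rc(q): return np.r_[tuple(proj("top",pose(q,np.array(P)-b*np.array([q[3],0,0])))-uv for uv,P,b in cm)]
r2=least_squares(rc,[.45,-.3,0,.14]); print("cab",r2.x.round(4)); print(rc(r2.x).reshape(-1,2).round(1).tolist())
q=r.x
for y0 in(W,N): print("mod under",pose(q,mod(y0,0,0,0)).round(4))
print("floor",pose(r2.x,[-r2.x[3],0,.022]).round(4),"handle",pose(r2.x,[-r2.x[3]-.143,0,.047]).round(4))
print("bar",pose(q,[q[3],0,.205]))
from bench import silhouettes, grab_frame
for n,z in(("solder_spool",.045),("flux_jar",.05),("hot_air",.02),("tip_cleaner",.042)):
    grab_frame("top")
    for d in silhouettes(n,"top")[:1]:
        u,v=d["extent"][:2];c=C["top"];M=c["world_from_camera"];ray=M[:3,:3]@[(u-c["cx"])/c["fx"],(v-c["cy"])/c["fy"],1];o=M[:3,3];print(n,(o+ray*(z-o[2])/ray[2]).round(3))
E
```

```text
rack [ 0.7384  0.2795  0.1746 -0.1447]
[[-2.1, -0.4], [-0.3, -0.8], [-1.4, 0.5], [-0.7, -0.3], [-1.3, 0.7], [-1.6, 0.2], [-2.6, 0.2], [-0.4, -0.3], [-0.4, -1.2], [0.5, -1.4], [-0.0, -0.2], [-0.2, -0.0], [-2.0, -1.3], [-1.1, -0.4], [-1.7, -1.8], [1.2, -0.6]]
cab [ 0.691  -0.2824 -0.0606  0.1493]
[[-0.4, -0.7], [0.0, -0.1], [0.5, 0.3], [0.0, 0.5], [1.6, -0.1], [-1.8, 0.1]]
mod under [0.5814 0.1624 0.067 ]
mod under [0.5661 0.2491 0.067 ]
floor [ 0.542  -0.2733  0.022 ] handle [ 0.3992 -0.2647  0.047 ]
bar [0.59591241 0.25434287 0.205     ]
solder_spool [0.499 0.007 0.045]
flux_jar [0.435 0.002 0.05 ]
hot_air [ 0.65  -0.003  0.02 ]
tip_cleaner [0.718 0.002 0.042]
```

Poses are consistent to about 1–2 px. I'll write a small planner that prints constant rows for a target pose.

```bash
cat > plan.py <<'E'
import sys,numpy as np
from scipy.spatial.transform import Rotation as R
from bench import telemetry
from h import pose,mod,UX,UZ
RK=np.array([.7384,.2795,.1746]); CB=np.array([.691,-.2824,-.0606]); OPEN=.1493
def down(yaw): return R.from_euler("z",yaw)*R.from_euler("x",np.pi)
def rack(y0,h,s=0): # TCP h above underside along the normal
    return pose(RK,mod(y0,s,0,h)), R.from_euler("z",RK[2])*R.from_matrix(np.c_[UX,[0,-1,0],-UZ])
def drawer(x,y,h): return pose(CB,[x-OPEN,y,.022+h]), down(CB[2])
def go(p,Rt,n,rows=None,start=None):
    o=telemetry.get_obs(); p0,R0=start or (o["tcp_pos"],R.from_rotvec(o["orientation"]))
    w=(R0.inv()*Rt).as_rotvec(); st=R.from_rotvec(w/n)
    A=sum(R.from_rotvec(w*k/n).as_matrix() for k in range(n))
    t=np.linalg.solve(A,R0.inv().apply(np.array(p)-p0))
    print("n",n,"turn",(np.degrees(w/n)/6).round(3),"shift",t.round(4),"| max turn deg",np.degrees(np.linalg.norm(w/n)).round(1),"mm",(1000*np.linalg.norm(t)).round(1),"F",o["contact_force"].round(1),"tcp",o["tcp_pos"].round(4),"w",round(o["grip_width"],4),"t",o["clock"])
    return np.array(p),Rt
E
python3 - <<'E'
from plan import *
a=go([.45,-.27,.30],down(0),16)
b=go([.45,.08,.30],down(.17),14,start=a)
c=go(*rack(-.088,.11),8,start=b); print(c[0])
E
```

```text
n 16 turn [-0.    -0.     0.163] shift [ 0.0201 -0.0211 -0.0031] | max turn deg 1.0 mm 29.3 F [-0.2  0.  -0.2] tcp [ 0.1819 -0.65    0.25  ] w 0.0857 t 1.3
n 14 turn [-0.     0.    -0.116] shift [ 0.002 -0.025 -0.   ] | max turn deg 0.7 mm 25.0 F [-0.2  0.  -0.2] tcp [ 0.1819 -0.65    0.25  ] w 0.0857 t 1.3
n 8 turn [ 0.002  0.729 -0.005] shift [ 0.0051 -0.0073  0.0202] | max turn deg 4.4 mm 22.1 F [-0.2  0.  -0.2] tcp [ 0.1819 -0.65    0.25  ] w 0.0857 t 1.3
[0.51921339 0.15147773 0.15710672]
```

>>> {"op": "apply_moves", "data": {
  "moves": [
    [0,0,0.16,0.02,-0.021,-0.003,1],
    [0,0,0.16,0.02,-0.021,-0.003,1],
    [0,0,0.16,0.02,-0.021,-0.003,1],
    [0,0,0.16,0.02,-0.021,-0.003,1],
    [0,0,0.16,0.02,-0.021,-0.003,1],
    [0,0,0.16,0.02,-0.021,-0.003,1],
    [0,0,0.16,0.02,-0.021,-0.003,1],
    [0,0,0.16,0.02,-0.021,-0.003,1]
  ],
  "grip_force": 22
}}

```text
clock: 1.97
tcp_pos: [0.3029, -0.4508, 0.2744]
orientation: [3.134, 0.216, 0.0]
contact_force: [1.2, -0.3, -0.7]
grip_width: 0.0855
gripper_force: 0.0
```

>>> {"op": "apply_moves", "data": {
  "moves": [
    [0,0,0.16,0.02,-0.021,-0.003,0.7],
    [0,0,0.16,0.02,-0.021,-0.003,0.7],
    [0,0,0.16,0.02,-0.021,-0.003,0.7],
    [0,0,0.16,0.02,-0.021,-0.003,0.7],
    [0,0,0.16,0.02,-0.021,-0.003,0.7],
    [0,0,0.16,0.02,-0.021,-0.003,0.7],
    [0,0,0.16,0.02,-0.021,-0.003,0.7],
    [0,0,0.16,0.02,-0.021,-0.003,0.7]
  ]
}}

```text
clock: 2.63
tcp_pos: [0.449, -0.2707, 0.2985]
orientation: [3.141, 0.006, 0.001]
contact_force: [0.3, -0.4, -0.4]
grip_width: 0.0725
gripper_force: 0.0
```

>>> {"op": "apply_moves", "data": {
  "moves": [
    [0,0,-0.12,0.002,-0.025,0,0.7],
    [0,0,-0.12,0.002,-0.025,0,0.7],
    [0,0,-0.12,0.002,-0.025,0,0.7],
    [0,0,-0.12,0.002,-0.025,0,0.7],
    [0,0,-0.12,0.002,-0.025,0,0.7],
    [0,0,-0.12,0.002,-0.025,0,0.7],
    [0,0,-0.12,0.002,-0.025,0,0.7],
    [0,0,-0.12,0.002,-0.025,0,0.7]
  ]
}}

```text
clock: 3.3
tcp_pos: [0.4545, -0.0703, 0.2982]
orientation: [3.137, 0.166, 0.001]
contact_force: [0.4, 0.7, -0.2]
grip_width: 0.0726
gripper_force: 0.0
```

>>> {"op": "apply_moves", "data": {
  "moves": [
    [0,0,-0.12,0.002,-0.025,0,0.7],
    [0,0,-0.12,0.002,-0.025,0,0.7],
    [0,0,-0.12,0.002,-0.025,0,0.7],
    [0,0,-0.12,0.002,-0.025,0,0.7],
    [0,0,-0.12,0.002,-0.025,0,0.7],
    [0,0,-0.12,0.002,-0.025,0,0.7],
    [0,0,0,0,0,0,0.7],
    [0,0,0,0,0,0,0.7]
  ]
}}

```text
clock: 3.97
tcp_pos: [0.446, 0.08, 0.2982]
orientation: [-3.128, -0.288, -0.001]
contact_force: [-0.4, 0.1, 0.0]
grip_width: 0.0727
gripper_force: 0.0
```

Run:
```python
from plan import *
print(telemetry.get_obs()["orientation"])
go(*rack(-.088,.11),8)
```

```text
[-3.12830853e+00 -2.88160025e-01 -8.93286601e-04]
n 8 turn [-0.003  0.728  0.011] shift [ 0.0057 -0.0072  0.0201] | max turn deg 4.4 mm 22.1 F [-0.4  0.1  0. ] tcp [0.446  0.08   0.2982] w 0.0727 t 3.9667
```

>>> {"op": "apply_moves", "data": {
  "moves": [
    [0,0.73,0.01,0.006,-0.007,0.02,0.7],
    [0,0.73,0.01,0.006,-0.007,0.02,0.7],
    [0,0.73,0.01,0.006,-0.007,0.02,0.7],
    [0,0.73,0.01,0.006,-0.007,0.02,0.7],
    [0,0.73,0.01,0.006,-0.007,0.02,0.7],
    [0,0.73,0.01,0.006,-0.007,0.02,0.7],
    [0,0.73,0.01,0.006,-0.007,0.02,0.7],
    [0,0.73,0.01,0.006,-0.007,0.02,0.7]
  ]
}}

```text
clock: 4.63
tcp_pos: [0.5086, 0.1265, 0.1788]
orientation: [-3.007, -0.241, -0.789]
contact_force: [0.8, -0.9, 0.4]
grip_width: 0.0725
gripper_force: 0.0
```

Run:
```python
from plan import *
a=go(*rack(-.088,.065),6)
import cv2; from bench import grab_frame
t=grab_frame("top")[200:300,180:313]; s=grab_frame("scene")[190:290,330:463]
cv2.imwrite("pics/g1.png",cv2.resize(cv2.hconcat([t,s]),None,fx=3,fy=3,interpolation=2))
```

```text
n 6 turn [ 0.039  0.158 -0.012] shift [ 0.0006 -0.004   0.0118] | max turn deg 1.0 mm 12.5 F [ 0.8 -0.9  0.4] tcp [0.5086 0.1265 0.1788] w 0.0725 t 4.6333
```

View pics/g1.png

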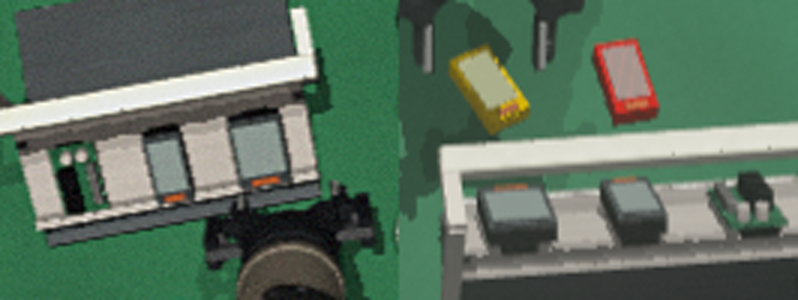

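The gripper is lined up with the rack's yaw, in front of and above the wide display. Both displays still lie undisturbed. The last move fell a little short, so I'm replanning from here.

Run:
```python
from plan import *
a=go(*rack(-.088,.10),6)
```

```text
n 6 turn [ 0.039  0.161 -0.004] shift [ 0.0004 -0.0036  0.006 ] | max turn deg 1.0 mm 7.0 F [-0.8  0.   1. ] tcp [0.5081 0.1281 0.1785] w 0.0724 t 4.7333
```

>>> {"op": "apply_moves", "data": {
  "moves": [
    [0.04,0.16,0,0.0004,-0.0036,0.006,0.7],
    [0.04,0.16,0,0.0004,-0.0036,0.006,0.7],
    [0.04,0.16,0,0.0004,-0.0036,0.006,0.7],
    [0.04,0.16,0,0.0004,-0.0036,0.006,0.7],
    [0.04,0.16,0,0.0004,-0.0036,0.006,0.7],
    [0.04,0.16,0,0.0004,-0.0036,0.006,0.7],
    [0,0,0,0,0,0,0.7],
    [0,0,0,0,0,0,0.7]
  ]
}}

```text
clock: 5.4
tcp_pos: [0.5309, 0.1508, 0.1757]
orientation: [-2.958, -0.253, -0.867]
contact_force: [0.3, -0.1, 0.1]
grip_width: 0.0727
gripper_force: 0.0
```

Run:
```python
from plan import *
a=go(*rack(-.088,.045),7)
```

```text
n 7 turn [ 0.002  0.055 -0.005] shift [-0.0026 -0.0004  0.0106] | max turn deg 0.3 mm 10.9 F [ 0.3 -0.1  0.1] tcp [0.5309 0.1508 0.1757] w 0.0727 t 5.4
```

Run:
```python
from plan import *
o=telemetry.get_obs();print(o["joints"].round(3),R.from_rotvec(o["orientation"]).as_matrix().round(3).tolist());print(rack(-.088,0)[1].as_matrix().round(3).tolist())
```

```text
[-0.539  0.195  0.062  2.325  1.124  0.171 -2.956] [[0.83, 0.17, 0.532], [0.143, -0.985, 0.092], [0.54, -0.0, -0.842]]
[[0.807, 0.174, 0.565], [0.142, -0.985, 0.1], [0.574, -0.0, -0.819]]
```

>>> {"op": "apply_moves", "data": {
  "moves": [
    [0,0.06,0,-0.0026,-0.0004,0.0106,0.7],
    [0,0.06,0,-0.0026,-0.0004,0.0106,0.7],
    [0,0.06,0,-0.0026,-0.0004,0.0106,0.7],
    [0,0.06,0,-0.0026,-0.0004,0.0106,0.7],
    [0,0,0,0,0,0,0.7],
    [0,0,0,0,0,0,0.7],
    [0,0,0,0,0,0,0.7],
    [0,0,0,0,0,0,0.7]
  ]
}}

```text
clock: 6.07
tcp_pos: [0.5502, 0.1554, 0.1594]
orientation: [-2.97, -0.262, -0.842]
contact_force: [0.8, 0.2, 0.2]
grip_width: 0.0723
gripper_force: 0.0
```

Run:
```python
from plan import *
print(telemetry.get_obs()["joints"].round(3))
a=go(*rack(-.088,.045),5)
```

```text
[-0.473  0.258  0.005  2.281  1.143  0.17  -2.958]
n 5 turn [0.006 0.112 0.005] shift [-0.005  -0.0003  0.01  ] | max turn deg 0.7 mm 11.2 F [0.8 0.2 0.2] tcp [0.5502 0.1554 0.1594] w 0.0723 t 6.0667
```

Joints 6 and 7 are at their limits: J6 = 0.17 and J7 = -2.96. The grasp is the same after a half turn, and that frees joint 7. I'll back out, untilt and turn the tool by -180° about its z.

Run:
```python
from plan import *
o=telemetry.get_obs(); s=(o["tcp_pos"],R.from_rotvec(o["orientation"]))
go([.45,.10,.29],down(.17),12)
```

```text
n 12 turn [ 0.002 -0.439  0.005] shift [-0.0055  0.0031 -0.0132] | max turn deg 2.6 mm 14.6 F [0.8 0.2 0.2] tcp [0.5502 0.1554 0.1594] w 0.0723 t 6.0667
```

>>> {"op": "apply_moves", "data": {
  "moves": [
    [0,-0.44,0,-0.0055,0.003,-0.013,0.7],
    [0,-0.44,0,-0.0055,0.003,-0.013,0.7],
    [0,-0.44,0,-0.0055,0.003,-0.013,0.7],
    [0,-0.44,0,-0.0055,0.003,-0.013,0.7],
    [0,-0.44,0,-0.0055,0.003,-0.013,0.7],
    [0,-0.44,0,-0.0055,0.003,-0.013,0.7],
    [0,-0.44,0,-0.0055,0.003,-0.013,0.7],
    [0,-0.44,0,-0.0055,0.003,-0.013,0.7]
  ]
}}

```text
clock: 6.73
tcp_pos: [0.4819, 0.1198, 0.2312]
orientation: [-3.101, -0.266, -0.342]
contact_force: [-0.0, -0.2, -0.2]
grip_width: 0.0726
gripper_force: 0.0
```

>>> {"op": "apply_moves", "data": {
  "moves": [
    [0,-0.44,0,-0.0055,0.003,-0.013,0.7],
    [0,-0.44,0,-0.0055,0.003,-0.013,0.7],
    [0,-0.44,0,-0.0055,0.003,-0.013,0.7],
    [0,-0.44,0,-0.0055,0.003,-0.013,0.7],
    [0,0,-1,0,0,0,0.7],
    [0,0,-1,0,0,0,0.7],
    [0,0,-1,0,0,0,0.7],
    [0,0,-1,0,0,0,0.7]
  ]
}}

```text
clock: 7.4
tcp_pos: [0.4554, 0.1037, 0.2788]
orientation: [2.991, 0.916, 0.056]
contact_force: [-0.1, -0.5, 0.6]
grip_width: 0.0726
gripper_force: 0.0
```

>>> {"op": "apply_moves", "data": {
  "moves": [
    [0,0,-1,0,0,0,0.7],
    [0,0,-1,0,0,0,0.7],
    [0,0,-1,0,0,0,0.7],
    [0,0,-1,0,0,0,0.7],
    [0,0,-1,0,0,0,0.7],
    [0,0,-1,0,0,0,0.7],
    [0,0,-1,0,0,0,0.7],
    [0,0,-1,0,0,0,0.7]
  ]
}}

```text
clock: 8.07
tcp_pos: [0.4553, 0.1036, 0.2786]
orientation: [2.349, 2.045, 0.042]
contact_force: [0.1, -0.1, -0.2]
grip_width: 0.0728
gripper_force: 0.0
```

>>> {"op": "apply_moves", "data": {
  "moves": [
    [0,0,-1,0,0,0,0.7],
    [0,0,-1,0,0,0,0.7],
    [0,0,-1,0,0,0,0.7],
    [0,0,-1,0,0,0,0.7],
    [0,0,-1,0,0,0,0.7],
    [0,0,-1,0,0,0,0.7],
    [0,0,-1,0,0,0,0.7],
    [0,0,-1,0,0,0,0.7]
  ]
}}

```text
clock: 8.73
tcp_pos: [0.4553, 0.1037, 0.2787]
orientation: [1.311, 2.816, 0.022]
contact_force: [0.1, -0.3, 0.0]
grip_width: 0.0728
gripper_force: 0.0
```

```bash
cat >> plan.py <<'E'
FL=R.from_euler("z",np.pi)
def flip(pr): return pr[0],pr[1]*FL
def tool_yaw():
    m=R.from_rotvec(telemetry.get_obs()["orientation"]).as_matrix();return m[:,0].round(3),m[:,2].round(3),telemetry.get_obs()["joints"].round(2)
E
python3 - <<'E'
from plan import *
print(tool_yaw())
E
```

```text
(array([-0.643,  0.765, -0.026]), array([ 0.038, -0.002, -0.999]), array([ 0.2 ,  0.13, -0.6 ,  1.99,  0.11,  1.02,  0.24]))
```

Run:
```python
from plan import *
a=go([.46,.12,.26],down(.1746)*FL,12)
b=go(*flip(rack(-.088,.11)),12,start=a)
```

```text
n 12 turn [ 0.009  0.03  -0.832] shift [0.0002 0.0015 0.0016] | max turn deg 5.0 mm 2.2 F [ 0.1 -0.3  0. ] tcp [0.4553 0.1037 0.2787] w 0.0728 t 8.7333
n 12 turn [-0.    -0.486  0.   ] shift [-0.0028  0.0017  0.0099] | max turn deg 2.9 mm 10.4 F [ 0.1 -0.3  0. ] tcp [0.4553 0.1037 0.2787] w 0.0728 t 8.7333
```

>>> {"op": "apply_moves", "data": {
  "moves": [
    [0.01,0.03,-0.83,0,0.0015,0.0015,0.7],
    [0.01,0.03,-0.83,0,0.0015,0.0015,0.7],
    [0.01,0.03,-0.83,0,0.0015,0.0015,0.7],
    [0.01,0.03,-0.83,0,0.0015,0.0015,0.7],
    [0.01,0.03,-0.83,0,0.0015,0.0015,0.7],
    [0.01,0.03,-0.83,0,0.0015,0.0015,0.7],
    [0.01,0.03,-0.83,0,0.0015,0.0015,0.7],
    [0.01,0.03,-0.83,0,0.0015,0.0015,0.7]
  ]
}}

```text
clock: 9.4
tcp_pos: [0.4621, 0.1136, 0.2668]
orientation: [0.277, 3.117, 0.006]
contact_force: [-0.1, -0.3, 0.7]
grip_width: 0.0727
gripper_force: 0.0
```

>>> {"op": "apply_moves", "data": {
  "moves": [
    [0.01,0.03,-0.83,0,0.0015,0.0015,0.7],
    [0.01,0.03,-0.83,0,0.0015,0.0015,0.7],
    [0.01,0.03,-0.83,0,0.0015,0.0015,0.7],
    [0.01,0.03,-0.83,0,0.0015,0.0015,0.7],
    [0,-0.49,0,-0.003,0.002,0.01,0.7],
    [0,-0.49,0,-0.003,0.002,0.01,0.7],
    [0,-0.49,0,-0.003,0.002,0.01,0.7],
    [0,-0.49,0,-0.003,0.002,0.01,0.7]
  ]
}}

```text
clock: 10.07
tcp_pos: [0.4761, 0.13, 0.2217]
orientation: [-0.244, 2.924, 0.024]
contact_force: [-0.3, -0.6, -0.8]
grip_width: 0.0727
gripper_force: 0.0
```

>>> {"op": "apply_moves", "data": {
  "moves": [
    [0,-0.49,0,-0.003,0.002,0.01,0.7],
    [0,-0.49,0,-0.003,0.002,0.01,0.7],
    [0,-0.49,0,-0.003,0.002,0.01,0.7],
    [0,-0.49,0,-0.003,0.002,0.01,0.7],
    [0,-0.49,0,-0.003,0.002,0.01,0.7],
    [0,-0.49,0,-0.003,0.002,0.01,0.7],
    [0,-0.49,0,-0.003,0.002,0.01,0.7],
    [0,-0.49,0,-0.003,0.002,0.01,0.7]
  ]
}}

```text
clock: 10.73
tcp_pos: [0.518, 0.1478, 0.1653]
orientation: [-0.21, 2.572, 0.049]
contact_force: [1.1, -0.0, 0.3]
grip_width: 0.0728
gripper_force: 0.0
```

Run:
```python
from plan import *
print(tool_yaw())
go(*flip(rack(-.088,.08)),6)
```

```text
(array([-0.835, -0.14 , -0.532]), array([ 0.527,  0.078, -0.846]), array([-0.17,  0.22, -0.36,  2.33,  1.33,  0.27, -0.01]))
n 6 turn [-0.024 -0.079 -0.011] shift [0.0004 0.0006 0.0063] | max turn deg 0.5 mm 6.3 F [ 1.1 -0.   0.3] tcp [0.518  0.1478 0.1653] w 0.0728 t 10.7333
```

Within limits now: J6 is 0.27 and J7 is about 0. I'm continuing down the slope's normal.

>>> {"op": "apply_moves", "data": {
  "moves": [
    [-0.02,-0.08,-0.01,0.0004,0.0006,0.0063,0.7],
    [-0.02,-0.08,-0.01,0.0004,0.0006,0.0063,0.7],
    [-0.02,-0.08,-0.01,0.0004,0.0006,0.0063,0.7],
    [-0.02,-0.08,-0.01,0.0004,0.0006,0.0063,0.7],
    [-0.02,-0.08,-0.01,0.0004,0.0006,0.0063,0.7],
    [-0.02,-0.08,-0.01,0.0004,0.0006,0.0063,0.7],
    [0,0,0,0,0,0,0.7],
    [0,0,0,0,0,0,0.7]
  ]
}}

```text
clock: 11.4
tcp_pos: [0.5361, 0.1538, 0.1325]
orientation: [-0.218, 2.524, 0.066]
contact_force: [0.5, 0.0, 0.6]
grip_width: 0.0724
gripper_force: 0.0
```

Run:
```python
from plan import *
print(tool_yaw())
go(*flip(rack(-.088,.04)),6)
```

```text
(array([-0.808, -0.141, -0.573]), array([ 0.564,  0.096, -0.82 ]), array([-0.13,  0.33, -0.41,  2.34,  1.87,  0.32, -0.53]))
n 6 turn [-0.005 -0.002 -0.002] shift [-0.      0.0001  0.0067] | max turn deg 0.0 mm 6.7 F [0.5 0.  0.6] tcp [0.5361 0.1538 0.1325] w 0.0724 t 11.4
```

Exact now. I'll descend 40 mm, then look before the last 22 mm.

>>> {"op": "apply_moves", "data": {
  "moves": [
    [0,0,0,0,0,0.0067,0.7],
    [0,0,0,0,0,0.0067,0.7],
    [0,0,0,0,0,0.0067,0.7],
    [0,0,0,0,0,0.0067,0.7],
    [0,0,0,0,0,0.0067,0.7],
    [0,0,0,0,0,0.0067,0.7],
    [0,0,0,0,0,0,0.7],
    [0,0,0,0,0,0,0.7]
  ]
}}

```text
clock: 12.07
tcp_pos: [0.5591, 0.1577, 0.0992]
orientation: [-0.217, 2.524, 0.066]
contact_force: [0.5, -0.5, 0.2]
grip_width: 0.0726
gripper_force: 0.0
```

Run:
```python
from plan import *
print(tool_yaw())
go(*flip(rack(-.088,.017)),5)
import cv2; from bench import grab_frame
t=grab_frame("top")[195:295,190:323]; s=grab_frame("scene")[200:300,310:443]
cv2.imwrite("pics/g2.png",cv2.resize(cv2.hconcat([t,s]),None,fx=3,fy=3,interpolation=2))
```

```text
(array([-0.808, -0.141, -0.573]), array([ 0.564,  0.096, -0.82 ]), array([-0.08,  0.44, -0.46,  2.3 ,  2.02,  0.38, -0.64]))
n 5 turn [-0.006 -0.002 -0.004] shift [-0.      0.0002  0.0045] | max turn deg 0.0 mm 4.5 F [ 0.5 -0.5  0.2] tcp [0.5591 0.1577 0.0992] w 0.0726 t 12.0667
```

View pics/g2.png

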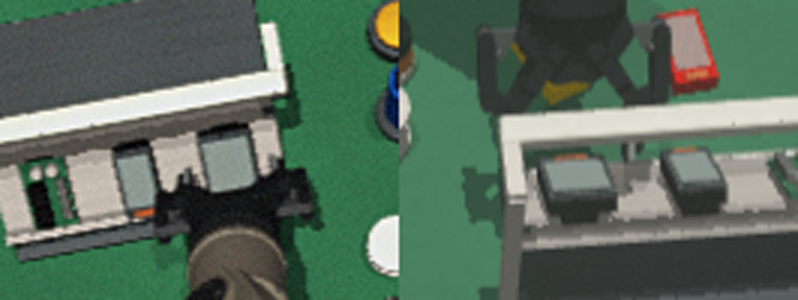

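The fingertips stand on either side of the wide display. In the crop they are at (183,178) and (275,160), with the display between them, and the narrow one is clear. Descending and closing.

>>> {"op": "apply_moves", "data": {
  "moves": [
    [0,0,0,0,0.0002,0.0045,0.7],
    [0,0,0,0,0.0002,0.0045,0.7],
    [0,0,0,0,0.0002,0.0045,0.7],
    [0,0,0,0,0.0002,0.0045,0.7],
    [0,0,0,0,0.0002,0.0045,0.7],
    [0,0,0,0,0,0,0.7],
    [0,0,0,0,0,0,0.5],
    [0,0,0,0,0,0,0.3]
  ],
  "grip_force": 22
}}

```text
clock: 12.83
tcp_pos: [0.5717, 0.1609, 0.0812]
orientation: [-0.218, 2.523, 0.066]
contact_force: [-0.4, 0.1, -0.4]
grip_width: 0.0562
gripper_force: 0.0
```

>>> {"op": "apply_moves", "data": {
  "moves": [
    [0,0,0,0,0,0,0.24],
    [0,0,0,0,0,0,0.2],
    [0,0,0,0,0,0,0.16],
    [0,0,0,0,0,0,0.1],
    [0,0,0,0,0,0,0],
    [0,0,0,0,0,0,-0.2],
    [0,0,0,0,0,0,-0.2],
    [0,0,0,0,0,0,-0.2]
  ]
}}

```text
clock: 13.5
tcp_pos: [0.5716, 0.1616, 0.0818]
orientation: [-0.219, 2.522, 0.067]
contact_force: [-5.0, 0.8, 5.3]
grip_width: 0.0496
gripper_force: 22.1
```

Run:
```python
from plan import *
go(*flip(rack(-.088,.017)),5)
# path: lift along normal 110, then untilt going back
a=go(*flip(rack(-.088,.10)),8)
b=go([.46,.10,.27],down(.1)*FL,12,start=a)
c=go([.46,-.23,.25],down(CB[2])*FL,14,start=b)
d=go(drawer(-.03,.045,.018)[0]+[0,0,.08],down(CB[2])*FL,8,start=c);print(d[0])
```

```text
n 5 turn [-0.004  0.001 -0.001] shift [ 0.0001 -0.0002  0.0001] | max turn deg 0.0 mm 0.2 F [-5.   0.8  5.3] tcp [0.5716 0.1616 0.0818] w 0.0496 t 13.5
n 8 turn [-0.002  0.    -0.001] shift [ 0.0001 -0.0001 -0.0103] | max turn deg 0.0 mm 10.3 F [-5.   0.8  5.3] tcp [0.5716 0.1616 0.0818] w 0.0496 t 13.5
n 12 turn [0.018 0.486 0.058] shift [ 0.0024 -0.0035 -0.0117] | max turn deg 2.9 mm 12.4 F [-5.   0.8  5.3] tcp [0.5716 0.1616 0.0818] w 0.0496 t 13.5
n 14 turn [-0.    0.    0.11] shift [ 0.0006 -0.0236  0.0014] | max turn deg 0.7 mm 23.6 F [-5.   0.8  5.3] tcp [0.5716 0.1616 0.0818] w 0.0496 t 13.5
n 8 turn [0. 0. 0.] shift [-0.0068  0.0008  0.0162] | max turn deg 0.0 mm 17.6 F [-5.   0.8  5.3] tcp [0.5716 0.1616 0.0818] w 0.0496 t 13.5
[ 0.51475446 -0.22662367  0.12      ]
```

The wide display is held: 49.6 mm at 22 N. Lifting along the normal.

>>> {"op": "apply_moves", "data": {
  "moves": [
    [0,0,0,0,0,-0.003,-0.2],
    [0,0,0,0,0,-0.007,-0.2],
    [0,0,0,0,0,-0.01,-0.2],
    [0,0,0,0,0,-0.013,-0.2],
    [0,0,0,0,0,-0.013,-0.2],
    [0,0,0,0,0,-0.013,-0.2],
    [0,0,0,0,0,-0.013,-0.2],
    [0,0,0,0,0,-0.013,-0.2]
  ]
}}

```text
clock: 14.17
tcp_pos: [0.5228, 0.1521, 0.1515]
orientation: [-0.216, 2.523, 0.066]
contact_force: [-0.5, -0.1, -0.7]
grip_width: 0.0492
gripper_force: 23.6
```

>>> {"op": "apply_moves", "data": {
  "moves": [
    [0.02,0.49,0.06,0.0025,-0.0035,-0.012,-0.2],
    [0.02,0.49,0.06,0.0025,-0.0035,-0.012,-0.2],
    [0.02,0.49,0.06,0.0025,-0.0035,-0.012,-0.2],
    [0.02,0.49,0.06,0.0025,-0.0035,-0.012,-0.2],
    [0.02,0.49,0.06,0.0025,-0.0035,-0.012,-0.2],
    [0.02,0.49,0.06,0.0025,-0.0035,-0.012,-0.2],
    [0.02,0.49,0.06,0.0025,-0.0035,-0.012,-0.2],
    [0.02,0.49,0.06,0.0025,-0.0035,-0.012,-0.2]
  ]
}}

```text
clock: 14.83
tcp_pos: [0.4839, 0.1201, 0.2034]
orientation: [-0.175, 2.815, 0.005]
contact_force: [0.3, -0.1, -1.3]
grip_width: 0.0496
gripper_force: 23.6
```

Run:
```python
from plan import *
print(tool_yaw(), telemetry.get_obs()["gripper_force"])
b=go([.46,.10,.28],down(.1)*FL,6)
c=go([.46,-.23,.25],down(CB[2])*FL,14,start=b)
```

```text
(array([-0.941, -0.12 , -0.315]), array([ 0.315,  0.023, -0.949]), array([ 0.08,  0.15, -0.56,  2.2 ,  0.39,  0.54,  0.93])) 23.599955588579178
n 6 turn [-0.02   0.511  0.038] shift [ 0.0019 -0.003  -0.0134] | max turn deg 3.1 mm 13.8 F [ 0.3 -0.1 -1.3] tcp [0.4839 0.1201 0.2034] w 0.0496 t 14.8333
n 14 turn [-0.    0.    0.11] shift [ 0.0006 -0.0236  0.0021] | max turn deg 0.7 mm 23.7 F [ 0.3 -0.1 -1.3] tcp [0.4839 0.1201 0.2034] w 0.0496 t 14.8333
```

>>> {"op": "apply_moves", "data": {
  "moves": [
    [-0.02,0.51,0.04,0.002,-0.003,-0.0135,-0.2],
    [-0.02,0.51,0.04,0.002,-0.003,-0.0135,-0.2],
    [-0.02,0.51,0.04,0.002,-0.003,-0.0135,-0.2],
    [-0.02,0.51,0.04,0.002,-0.003,-0.0135,-0.2],
    [-0.02,0.51,0.04,0.002,-0.003,-0.0135,-0.2],
    [-0.02,0.51,0.04,0.002,-0.003,-0.0135,-0.2],
    [0,0,0.1,0,-0.01,0,-0.2],
    [0,0,0.1,0,-0.02,0,-0.2]
  ]
}}

```text
clock: 15.5
tcp_pos: [0.4636, 0.0715, 0.2805]
orientation: [-0.126, 3.132, 0.001]
contact_force: [-0.3, -0.7, -1.2]
grip_width: 0.0495
gripper_force: 23.6
```

>>> {"op": "apply_moves", "data": {
  "moves": [
    [0,0,0.11,0.0005,-0.023,0.002,-0.2],
    [0,0,0.11,0.0005,-0.023,0.002,-0.2],
    [0,0,0.11,0.0005,-0.023,0.002,-0.2],
    [0,0,0.11,0.0005,-0.023,0.002,-0.2],
    [0,0,0.11,0.0005,-0.023,0.002,-0.2],
    [0,0,0.11,0.0005,-0.023,0.002,-0.2],
    [0,0,0.11,0.0005,-0.023,0.002,-0.2],
    [0,0,0.11,0.0005,-0.023,0.002,-0.2]
  ]
}}

```text
clock: 16.17
tcp_pos: [0.4651, -0.1154, 0.2634]
orientation: [0.025, 3.136, -0.002]
contact_force: [0.7, 0.5, -0.6]
grip_width: 0.0495
gripper_force: 23.6
```

Run:
```python
from plan import *
print(tool_yaw())
d=go(drawer(-.03,.045,.018)[0]+[0,0,.10],down(CB[2])*FL,8)
```

```text
(array([-1.   ,  0.016, -0.005]), array([ 0.005, -0.001, -1.   ]), array([ 0.47,  0.16, -0.4 ,  1.97,  0.07,  1.01,  1.6 ]))
n 8 turn [-0.001  0.006  0.054] shift [-0.0066 -0.0137  0.0154] | max turn deg 0.3 mm 21.7 F [ 0.7  0.5 -0.6] tcp [ 0.4651 -0.1154  0.2634] w 0.0495 t 16.1667
```

>>> {"op": "apply_moves", "data": {
  "moves": [
    [0,0.006,0.054,-0.0066,-0.0137,0.0154,-0.2],
    [0,0.006,0.054,-0.0066,-0.0137,0.0154,-0.2],
    [0,0.006,0.054,-0.0066,-0.0137,0.0154,-0.2],
    [0,0.006,0.054,-0.0066,-0.0137,0.0154,-0.2],
    [0,0.006,0.054,-0.0066,-0.0137,0.0154,-0.2],
    [0,0.006,0.054,-0.0066,-0.0137,0.0154,-0.2],
    [0,0.006,0.054,-0.0066,-0.0137,0.0154,-0.2],
    [0,0.006,0.054,-0.0066,-0.0137,0.0154,-0.2]
  ]
}}

```text
clock: 16.83
tcp_pos: [0.5146, -0.2261, 0.1398]
orientation: [-0.095, -3.14, 0.001]
contact_force: [-0.4, -0.8, -0.7]
grip_width: 0.0498
gripper_force: 23.6
```

Run:
```python
from plan import *
import cv2; from bench import grab_frame
t=grab_frame("top")[225:325,355:488]; s=grab_frame("scene")[170:270,110:243]
cv2.imwrite("pics/g3.png",cv2.resize(cv2.hconcat([t,s]),None,fx=3,fy=3,interpolation=2))
print(tool_yaw())
d=go(drawer(-.03,.045,.025)[0],down(CB[2])*FL,8)
```

```text
(array([-0.998,  0.063,  0.004]), array([-0.004, -0.   , -1.   ]), array([ 0.54,  0.45, -0.3 ,  1.91,  0.18,  0.81,  1.65]))
n 8 turn [-0.001 -0.005 -0.003] shift [-0.0002  0.0001  0.0114] | max turn deg 0.0 mm 11.4 F [-1.1  0.2 -1. ] tcp [ 0.5133 -0.2275  0.1382] w 0.0493 t 16.9333
```

View pics/g3.png

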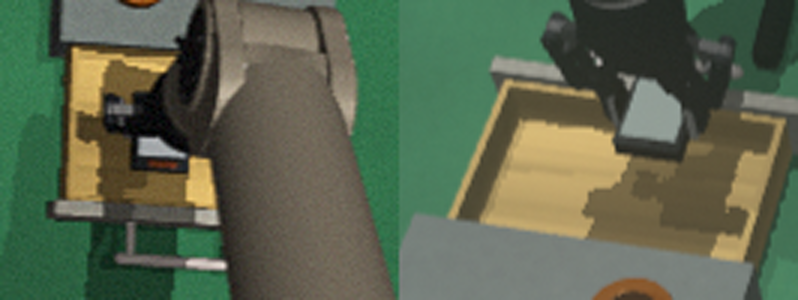

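The wide display is held level, glass up, over the left part of the drawer (top ~(408,275)), clear of the walls. Lowering.

>>> {"op": "apply_moves", "data": {
  "moves": [
    [0,0,0,0,0,0.0135,-0.2],
    [0,0,0,0,0,0.0135,-0.2],
    [0,0,0,0,0,0.0135,-0.2],
    [0,0,0,0,0,0.0135,-0.2],
    [0,0,0,0,0,0.0135,-0.2],
    [0,0,0,0,0,0.0135,-0.2],
    [0,0,0,0,0,0.01,-0.2],
    [0,0,0,0,0,0,-0.2]
  ]
}}

```text
clock: 17.6
tcp_pos: [0.5139, -0.2242, 0.0489]
orientation: [-0.092, -3.137, -0.001]
contact_force: [-0.5, 0.9, -0.0]
grip_width: 0.049
gripper_force: 23.6
```

>>> {"op": "apply_moves", "data": {
  "moves": [
    [0,0,0,0,0,0.001,-0.2],
    [0,0,0,0,0,0.001,-0.2],
    [0,0,0,0,0,0.001,-0.2],
    [0,0,0,0,0,0.001,-0.2],
    [0,0,0,0,0,0,-0.2],
    [0,0,0,0,0,0,-0.2],
    [0,0,0,0,0,0,-0.2],
    [0,0,0,0,0,0,-0.2]
  ]
}}

```text
clock: 18.27
tcp_pos: [0.5158, -0.2252, 0.0465]
orientation: [-0.093, -3.14, 0.001]
contact_force: [0.8, -0.0, -0.9]
grip_width: 0.0495
gripper_force: 23.6
```

>>> {"op": "apply_moves", "data": {
  "moves": [
    [0,0,0,0,0,0.001,-0.2],
    [0,0,0,0,0,0.001,-0.2],
    [0,0,0,0,0,0.001,-0.2],
    [0,0,0,0,0,0.001,-0.2],
    [0,0,0,0,0,0,-0.2],
    [0,0,0,0,0,0,-0.2],
    [0,0,0,0,0,0,-0.2],
    [0,0,0,0,0,0,-0.2]
  ]
}}

```text
clock: 18.93
tcp_pos: [0.5158, -0.2252, 0.0424]
orientation: [-0.093, -3.14, 0.001]
contact_force: [0.4, -0.9, -0.4]
grip_width: 0.0493
gripper_force: 23.6
```

Run:
```python
from plan import *
go(drawer(-.03,.045,.017)[0],down(CB[2])*FL,3)
```

```text
n 3 turn [-0.002 -0.001  0.004] shift [ 0.0003 -0.0005  0.0011] | max turn deg 0.0 mm 1.3 F [ 0.4 -0.9 -0.4] tcp [ 0.5158 -0.2252  0.0424] w 0.0493 t 18.9333
```

>>> {"op": "apply_moves", "data": {
  "moves": [
    [0,0,0,0,0,0.001,-0.2],
    [0,0,0,0,0,0.001,-0.2],
    [0,0,0,0,0,0.0005,-0.2],
    [0,0,0,0,0,0,-0.2],
    [0,0,0,0,0,0,-0.2],
    [0,0,0,0,0,0,-0.2],
    [0,0,0,0,0,0,-0.2],
    [0,0,0,0,0,0,-0.2]
  ]
}}

```text
clock: 19.6
tcp_pos: [0.5157, -0.2252, 0.0399]
orientation: [-0.093, -3.14, 0.001]
contact_force: [0.4, -1.3, -0.6]
grip_width: 0.0496
gripper_force: 23.6
```

>>> {"op": "apply_moves", "data": {
  "moves": [
    [0,0,0,0,0,0.001,-0.2],
    [0,0,0,0,0,0.001,-0.2],
    [0,0,0,0,0,0,-0.2],
    [0,0,0,0,0,0,-0.2],
    [0,0,0,0,0,0,-0.2],
    [0,0,0,0,0,0,-0.2],
    [0,0,0,0,0,0,-0.2],
    [0,0,0,0,0,0,-0.2]
  ]
}}

```text
clock: 20.27
tcp_pos: [0.5163, -0.2252, 0.0382]
orientation: [0.093, 3.139, -0.001]
contact_force: [-0.2, 0.9, 6.1]
grip_width: 0.0491
gripper_force: 24.3
```

Touched down at 6 N. Releasing slightly, then going straight up.

>>> {"op": "apply_moves", "data": {
  "moves": [
    [0,0,0,0,0,0,0.2],
    [0,0,0,0,0,0,0.3],
    [0,0,0,0,0,0,0.4],
    [0,0,0,0,0,0,0.4],
    [0,0,0,0,0,-0.002,0.4],
    [0,0,0,0,0,-0.005,0.4],
    [0,0,0,0,0,-0.008,0.4],
    [0,0,0,0,0,-0.012,0.4]
  ]
}}

```text
clock: 20.93
tcp_pos: [0.5152, -0.2249, 0.0651]
orientation: [-0.093, -3.139, -0.0]
contact_force: [-0.1, 0.2, -0.3]
grip_width: 0.06
gripper_force: 0.0
```

>>> {"op": "apply_moves", "data": {
  "moves": [
    [0,0,0,0,0,-0.02,0.4],
    [0,0,0,0,0,-0.025,0.4],
    [0,0,0,0,0,-0.025,0.4],
    [0,0,0,0,0,-0.025,0.4],
    [0,0,0,0,0,-0.025,0.4],
    [0,0,0,0,0,-0.025,0.4],
    [0,0,0,0,0,-0.025,0.4],
    [0,0,0,0,0,-0.02,0.4]
  ]
}}

```text
clock: 21.6
tcp_pos: [0.5161, -0.225, 0.2584]
orientation: [0.093, 3.138, -0.002]
contact_force: [-0.1, -0.2, 0.6]
grip_width: 0.0598
gripper_force: 0.0
```

Run:
```python
from plan import *
print(tool_yaw())
a=go([.47,.0,.27],down(.1)*FL,8)
b=go([.455,.17,.26],down(.1746)*FL,8,start=a)
c=go(*flip(rack(0,.10)),14,start=b)
```

```text
(array([-0.998,  0.059, -0.003]), array([ 0.003, -0.002, -1.   ]), array([ 0.57,  0.31, -0.33,  1.8 ,  0.11,  1.05,  1.71]))
n 8 turn [-0.002  0.003 -0.19 ] shift [ 0.0055  0.0282 -0.0015] | max turn deg 1.1 mm 28.8 F [-0.1 -0.2  0.6] tcp [ 0.5161 -0.225   0.2584] w 0.0598 t 21.6
n 8 turn [ 0.    -0.    -0.089] shift [-0.001   0.0213  0.0012] | max turn deg 0.5 mm 21.4 F [-0.1 -0.2  0.6] tcp [ 0.5161 -0.225   0.2584] w 0.0598 t 21.6
n 14 turn [-0.    -0.417  0.   ] shift [-0.0023  0.0042  0.0091] | max turn deg 2.5 mm 10.3 F [-0.1 -0.2  0.6] tcp [ 0.5161 -0.225   0.2584] w 0.0598 t 21.6
```

>>> {"op": "apply_moves", "data": {
  "moves": [
    [0,0,-0.19,0.0055,0.028,-0.0015,0.4],
    [0,0,-0.19,0.0055,0.028,-0.0015,0.4],
    [0,0,-0.19,0.0055,0.028,-0.0015,0.4],
    [0,0,-0.19,0.0055,0.028,-0.0015,0.4],
    [0,0,-0.19,0.0055,0.028,-0.0015,0.4],
    [0,0,-0.19,0.0055,0.028,-0.0015,0.4],
    [0,0,-0.19,0.0055,0.028,-0.0015,0.4],
    [0,0,-0.19,0.0055,0.028,-0.0015,0.4]
  ]
}}

```text
clock: 22.27
tcp_pos: [0.469, -0.0003, 0.2682]
orientation: [-0.159, 3.136, -0.002]
contact_force: [0.2, 0.2, 0.2]
grip_width: 0.0599
gripper_force: 0.0
```

>>> {"op": "apply_moves", "data": {
  "moves": [
    [0,0,-0.09,-0.001,0.0215,0.001,0.4],
    [0,0,-0.09,-0.001,0.0215,0.001,0.4],
    [0,0,-0.09,-0.001,0.0215,0.001,0.4],
    [0,0,-0.09,-0.001,0.0215,0.001,0.4],
    [0,0,-0.09,-0.001,0.0215,0.001,0.4],
    [0,0,-0.09,-0.001,0.0215,0.001,0.4],
    [0,0,-0.09,-0.001,0.0215,0.001,0.4],
    [0,0,-0.09,-0.001,0.0215,0.001,0.4]
  ]
}}

```text
clock: 22.93
tcp_pos: [0.4544, 0.1708, 0.2599]
orientation: [-0.276, 3.128, -0.001]
contact_force: [0.4, -0.1, 0.7]
grip_width: 0.06
gripper_force: 0.0
```

Run:
```python
from plan import *
import cv2; from bench import grab_frame
t=grab_frame("top")[200:320,340:500]; s=grab_frame("scene")[170:290,100:260]
cv2.imwrite("pics/g4.png",cv2.resize(cv2.hconcat([t,s]),None,fx=2.5,fy=2.5,interpolation=2))
print(tool_yaw())
c=go(*flip(rack(0,.10)),14)
```

```text
(array([-0.984, -0.18 , -0.001]), array([ 0.001,  0.001, -1.   ]), array([ 0.07,  0.21, -0.63,  1.95,  0.14,  1.02,  1.12]))
n 14 turn [ 0.002 -0.416  0.004] shift [-0.0024  0.0039  0.0091] | max turn deg 2.5 mm 10.2 F [ 0.1  0.  -0.2] tcp [0.4537 0.1736 0.2601] w 0.06 t 23.0333
```

View pics/g4.png

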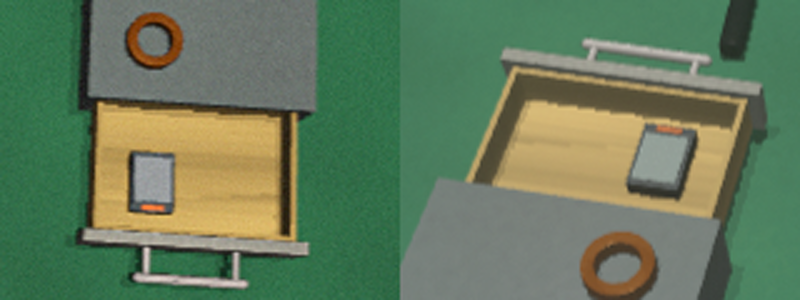

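The wide display lies flat, glass up, in the left half of the drawer (top ~(401,273)), and the right half is free. Now the narrow one.

>>> {"op": "apply_moves", "data": {
  "moves": [
    [0,-0.42,0,-0.0024,0.004,0.009,0.4],
    [0,-0.42,0,-0.0024,0.004,0.009,0.4],
    [0,-0.42,0,-0.0024,0.004,0.009,0.4],
    [0,-0.42,0,-0.0024,0.004,0.009,0.4],
    [0,-0.42,0,-0.0024,0.004,0.009,0.4],
    [0,-0.42,0,-0.0024,0.004,0.009,0.4],
    [0,-0.42,0,-0.0024,0.004,0.009,0.4],
    [0,-0.42,0,-0.0024,0.004,0.009,0.4]
  ]
}}

```text
clock: 23.7
tcp_pos: [0.4789, 0.2058, 0.1916]
orientation: [-0.243, 2.777, 0.042]
contact_force: [0.7, -0.5, 0.0]
grip_width: 0.0599
gripper_force: 0.0
```

>>> {"op": "apply_moves", "data": {
  "moves": [
    [0,-0.42,0,-0.0024,0.004,0.009,0.4],
    [0,-0.42,0,-0.0024,0.004,0.009,0.4],
    [0,-0.42,0,-0.0024,0.004,0.009,0.4],
    [0,-0.42,0,-0.0024,0.004,0.009,0.4],
    [0,-0.42,0,-0.0024,0.004,0.009,0.4],
    [0,-0.42,0,-0.0024,0.004,0.009,0.4],
    [0,0,0,0,0,0,0.4],
    [0,0,0,0,0,0,0.4]
  ]
}}

```text
clock: 24.37
tcp_pos: [0.5079, 0.2322, 0.1526]
orientation: [-0.223, 2.541, 0.061]
contact_force: [0.3, -0.1, 0.9]
grip_width: 0.0596
gripper_force: 0.0
```

Run:
```python
from plan import *
print(tool_yaw())
c=go(*flip(rack(0,.06)),6)
```

```text
(array([-0.817, -0.146, -0.558]), array([ 0.55 ,  0.092, -0.83 ]), array([-0.44,  0.28, -0.3 ,  2.31,  1.48,  0.37, -0.33]))
n 6 turn [-0.008 -0.03   0.003] shift [-0.0001  0.0011  0.0074] | max turn deg 0.2 mm 7.5 F [ 0.3 -0.1  0.9] tcp [0.5079 0.2322 0.1526] w 0.0596 t 24.3667
```

>>> {"op": "apply_moves", "data": {
  "moves": [
    [-0.01,-0.03,0,0,0.0011,0.0074,0.4],
    [-0.01,-0.03,0,0,0.0011,0.0074,0.4],
    [-0.01,-0.03,0,0,0.0011,0.0074,0.4],
    [-0.01,-0.03,0,0,0.0011,0.0074,0.4],
    [-0.01,-0.03,0,0,0.0011,0.0074,0.4],
    [-0.01,-0.03,0,0,0.0011,0.0074,0.4],
    [0,0,0,0,0,0,0.4],
    [0,0,0,0,0,0,0.4]
  ]
}}

```text
clock: 25.03
tcp_pos: [0.5321, 0.2427, 0.1162]
orientation: [-0.22, 2.522, 0.071]
contact_force: [-0.4, -0.1, 0.4]
grip_width: 0.0601
gripper_force: 0.0
```

Run:
```python
from plan import *
print(tool_yaw())
c=go(*flip(rack(0,.019)),8)
import cv2; from bench import grab_frame
t=grab_frame("top")[195:295,180:313]; s=grab_frame("scene")[200:300,330:463]
cv2.imwrite("pics/g5.png",cv2.resize(cv2.hconcat([t,s]),None,fx=3,fy=3,interpolation=2))
```

```text
(array([-0.807, -0.142, -0.574]), array([ 0.565,  0.101, -0.819]), array([-0.41,  0.39, -0.32,  2.28,  1.77,  0.4 , -0.59]))
n 8 turn [ 0.001  0.001 -0.001] shift [-0.      0.      0.0051] | max turn deg 0.0 mm 5.1 F [-0.4 -0.1  0.4] tcp [0.5321 0.2427 0.1162] w 0.0601 t 25.0333
```

View pics/g5.png

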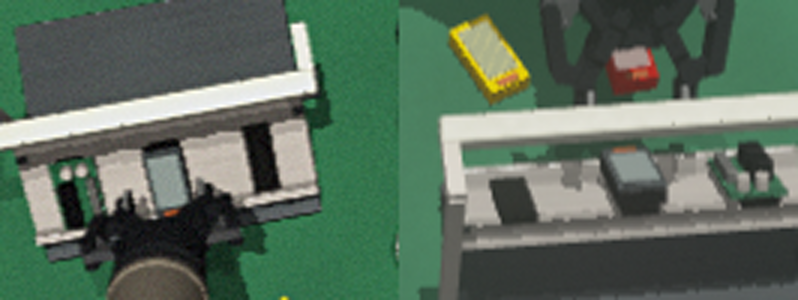

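The fingertips are at crop (125,200) and (207,182), which straddle the narrow display (167,190). The relay board is clear. Descending and closing.

>>> {"op": "apply_moves", "data": {
  "moves": [
    [0,0,0,0,0,0.0053,0.4],
    [0,0,0,0,0,0.0053,0.4],
    [0,0,0,0,0,0.0053,0.4],
    [0,0,0,0,0,0.0053,0.4],
    [0,0,0,0,0,0.0053,0.4],
    [0,0,0,0,0,0.0053,0.4],
    [0,0,0,0,0,0.0053,0.4],
    [0,0,0,0,0,0.0053,0.4]
  ],
  "grip_force": 22
}}

```text
clock: 25.8
tcp_pos: [0.5557, 0.2479, 0.0802]
orientation: [-0.222, 2.522, 0.073]
contact_force: [-0.7, 0.3, 0.1]
grip_width: 0.0597
gripper_force: 0.0
```

>>> {"op": "apply_moves", "data": {
  "moves": [
    [0,0,0,0,0,0,0.2],
    [0,0,0,0,0,0,0],
    [0,0,0,0,0,0,-0.06],
    [0,0,0,0,0,0,-0.12],
    [0,0,0,0,0,0,-0.16],
    [0,0,0,0,0,0,-0.22],
    [0,0,0,0,0,0,-0.4],
    [0,0,0,0,0,0,-0.5]
  ]
}}

```text
clock: 26.47
tcp_pos: [0.5553, 0.2477, 0.0812]
orientation: [-0.223, 2.522, 0.073]
contact_force: [-4.1, -1.7, 6.2]
grip_width: 0.0356
gripper_force: 22.3
```

Run:
```python
from plan import *
o=telemetry.get_obs();print(o["gripper_force"])
go(*flip(rack(0,.019)),5)
```

```text
22.340927347540855
n 5 turn [0.005 0.002 0.001] shift [-0.0001 -0.0001 -0.0002] | max turn deg 0.0 mm 0.3 F [-4.1 -1.7  6.2] tcp [0.5553 0.2477 0.0812] w 0.0356 t 26.4667
```

Held: 35.6 mm at 22 N. Lifting along the normal and untilting.

>>> {"op": "apply_moves", "data": {
  "moves": [
    [0,0,0,0,0,-0.003,-0.5],
    [0,0,0,0,0,-0.007,-0.5],
    [0,0,0,0,0,-0.01,-0.5],
    [0,0,0,0,0,-0.013,-0.5],
    [0,0,0,0,0,-0.013,-0.5],
    [0,0,0,0,0,-0.013,-0.5],
    [0,0,0,0,0,-0.013,-0.5],
    [0,0,0,0,0,-0.013,-0.5]
  ]
}}

```text
clock: 27.13
tcp_pos: [0.5066, 0.2393, 0.1513]
orientation: [-0.223, 2.522, 0.074]
contact_force: [-0.4, -0.3, -0.1]
grip_width: 0.0356
gripper_force: 22.3
```

Run:
```python
from plan import *
b=go([.45,.19,.28],down(.15)*FL,14)
c=go([.46,-.20,.27],down(CB[2])*FL,16,start=b)
```

```text
n 14 turn [0.007 0.417 0.017] shift [ 0.0014 -0.0028 -0.0103] | max turn deg 2.5 mm 10.8 F [-0.4 -0.3 -0.1] tcp [0.5066 0.2393 0.1513] w 0.0356 t 27.1333
n 16 turn [-0.     0.     0.126] shift [ 0.0006 -0.0244  0.0006] | max turn deg 0.8 mm 24.4 F [-0.4 -0.3 -0.1] tcp [0.5066 0.2393 0.1513] w 0.0356 t 27.1333
```

>>> {"op": "apply_moves", "data": {
  "moves": [
    [0.01,0.42,0.02,0.0014,-0.003,-0.0105,-0.5],
    [0.01,0.42,0.02,0.0014,-0.003,-0.0105,-0.5],
    [0.01,0.42,0.02,0.0014,-0.003,-0.0105,-0.5],
    [0.01,0.42,0.02,0.0014,-0.003,-0.0105,-0.5],
    [0.01,0.42,0.02,0.0014,-0.003,-0.0105,-0.5],
    [0.01,0.42,0.02,0.0014,-0.003,-0.0105,-0.5],
    [0.01,0.42,0.02,0.0014,-0.003,-0.0105,-0.5],
    [0.01,0.42,0.02,0.0014,-0.003,-0.0105,-0.5]
  ]
}}

```text
clock: 27.8
tcp_pos: [0.4678, 0.209, 0.2141]
orientation: [-0.224, 2.843, 0.03]
contact_force: [0.1, -0.4, -0.5]
grip_width: 0.0357
gripper_force: 22.3
```

>>> {"op": "apply_moves", "data": {
  "moves": [
    [0.01,0.42,0.02,0.0014,-0.003,-0.0105,-0.5],
    [0.01,0.42,0.02,0.0014,-0.003,-0.0105,-0.5],
    [0.01,0.42,0.02,0.0014,-0.003,-0.0105,-0.5],
    [0.01,0.42,0.02,0.0014,-0.003,-0.0105,-0.5],
    [0.01,0.42,0.02,0.0014,-0.003,-0.0105,-0.5],
    [0.01,0.42,0.02,0.0014,-0.003,-0.0105,-0.5],
    [0,0,0.12,0,-0.01,0,-0.5],
    [0,0,0.12,0,-0.02,0,-0.5]
  ]
}}

```text
clock: 28.47
tcp_pos: [0.4562, 0.1604, 0.2743]
orientation: [-0.187, 3.104, -0.004]
contact_force: [0.4, -0.2, -0.7]
grip_width: 0.0358
gripper_force: 22.3
```

>>> {"op": "apply_moves", "data": {
  "moves": [
    [0,0,0.13,0.0005,-0.024,0,-0.5],
    [0,0,0.13,0.0005,-0.024,0,-0.5],
    [0,0,0.13,0.0005,-0.024,0,-0.5],
    [0,0,0.13,0.0005,-0.024,0,-0.5],
    [0,0,0.13,0.0005,-0.024,0,-0.5],
    [0,0,0.13,0.0005,-0.024,0,-0.5],
    [0,0,0.13,0.0005,-0.024,0,-0.5],
    [0,0,0.13,0.0005,-0.024,0,-0.5]
  ]
}}

```text
clock: 29.13
tcp_pos: [0.4646, -0.0346, 0.2742]
orientation: [-0.012, 3.111, -0.006]
contact_force: [-0.1, -0.2, -1.2]
grip_width: 0.036
gripper_force: 22.3
```

Run:
```python
from plan import *
print(tool_yaw())
T=drawer(-.03,-.045,.019)[0]; Q=down(CB[2])*FL
a=go(T+[0,0,.18],Q,15)
go(T+[0,0,.06],Q,6,start=a)
```

```text
(array([-0.999, -0.008, -0.031]), array([ 0.031, -0.004, -1.   ]), array([ 0.24,  0.11, -0.33,  2.01,  0.05,  1.  ,  1.47]))
n 15 turn [-0.002  0.02   0.043] shift [-0.0034 -0.0187  0.0036] | max turn deg 0.3 mm 19.4 F [-0.1 -0.2 -1.2] tcp [ 0.4646 -0.0346  0.2742] w 0.036 t 29.1333
n 6 turn [0. 0. 0.] shift [-0.    0.    0.02] | max turn deg 0.0 mm 20.0 F [-0.1 -0.2 -1.2] tcp [ 0.4646 -0.0346  0.2742] w 0.036 t 29.1333
```

>>> {"op": "apply_moves", "data": {
  "moves": [
    [0,0.02,0.043,-0.0034,-0.0187,0.0035,-0.5],
    [0,0.02,0.043,-0.0034,-0.0187,0.0035,-0.5],
    [0,0.02,0.043,-0.0034,-0.0187,0.0035,-0.5],
    [0,0.02,0.043,-0.0034,-0.0187,0.0035,-0.5],
    [0,0.02,0.043,-0.0034,-0.0187,0.0035,-0.5],
    [0,0.02,0.043,-0.0034,-0.0187,0.0035,-0.5],
    [0,0.02,0.043,-0.0034,-0.0187,0.0035,-0.5],
    [0,0.02,0.043,-0.0034,-0.0187,0.0035,-0.5]
  ]
}}

```text
clock: 29.8
tcp_pos: [0.4915, -0.184, 0.2471]
orientation: [0.043, 3.127, -0.005]
contact_force: [0.1, -1.0, -0.4]
grip_width: 0.0356
gripper_force: 22.3
```

>>> {"op": "apply_moves", "data": {
  "moves": [
    [0,0.02,0.043,-0.0034,-0.0187,0.0035,-0.5],
    [0,0.02,0.043,-0.0034,-0.0187,0.0035,-0.5],
    [0,0.02,0.043,-0.0034,-0.0187,0.0035,-0.5],
    [0,0.02,0.043,-0.0034,-0.0187,0.0035,-0.5],
    [0,0.02,0.043,-0.0034,-0.0187,0.0035,-0.5],
    [0,0.02,0.043,-0.0034,-0.0187,0.0035,-0.5],
    [0,0.02,0.043,-0.0034,-0.0187,0.0035,-0.5],
    [0,0,0,0,0,0,-0.5]
  ]
}}

```text
clock: 30.47
tcp_pos: [0.5098, -0.3197, 0.2228]
orientation: [-0.1, -3.138, 0.007]
contact_force: [0.0, -0.6, -0.2]
grip_width: 0.0358
gripper_force: 22.3
```

Run:
```python
from plan import *
print(tool_yaw())
T=drawer(-.03,-.045,.026)[0]; Q=down(CB[2])*FL
go(T,Q,8)
```

```text
(array([-0.998,  0.064,  0.002]), array([-0.002, -0.005, -1.   ]), array([ 0.55,  0.39, -0.13,  1.76,  0.06,  1.  ,  1.91]))
n 8 turn [-0.006 -0.002 -0.004] shift [0.0001 0.0005 0.0218] | max turn deg 0.0 mm 21.8 F [ 0.  -0.6 -0.2] tcp [ 0.5098 -0.3197  0.2228] w 0.0358 t 30.4667
```

>>> {"op": "apply_moves", "data": {
  "moves": [
    [-0.005,0,0,0,0.0005,0.022,-0.5],
    [-0.005,0,0,0,0.0005,0.024,-0.5],
    [-0.005,0,0,0,0.0005,0.024,-0.5],
    [-0.005,0,0,0,0.0005,0.024,-0.5],
    [-0.005,0,0,0,0.0005,0.024,-0.5],
    [-0.005,0,0,0,0.0005,0.024,-0.5],
    [-0.005,0,0,0,0.0005,0.02,-0.5],
    [-0.005,0,0,0,0.0005,0.01,-0.5]
  ]
}}

```text
clock: 31.13
tcp_pos: [0.5094, -0.31, 0.0492]
orientation: [-0.092, -3.136, -0.005]
contact_force: [-0.4, -0.1, -1.2]
grip_width: 0.0356
gripper_force: 22.3
```

>>> {"op": "apply_moves", "data": {
  "moves": [
    [0,0,0,0,0,0.001,-0.5],
    [0,0,0,0,0,0.001,-0.5],
    [0,0,0,0,0,0.001,-0.5],
    [0,0,0,0,0,0.001,-0.5],
    [0,0,0,0,0,0.001,-0.5],
    [0,0,0,0,0,0,-0.5],
    [0,0,0,0,0,0,-0.5],
    [0,0,0,0,0,0,-0.5]
  ]
}}

```text
clock: 31.8
tcp_pos: [0.511, -0.311, 0.0472]
orientation: [-0.092, -3.139, -0.002]
contact_force: [0.8, -1.0, -0.1]
grip_width: 0.0356
gripper_force: 22.3
```

>>> {"op": "apply_moves", "data": {
  "moves": [
    [0,0,0,0,0,0.001,-0.5],
    [0,0,0,0,0,0.001,-0.5],
    [0,0,0,0,0,0.001,-0.5],
    [0,0,0,0,0,0.001,-0.5],
    [0,0,0,0,0,0.001,-0.5],
    [0,0,0,0,0,0,-0.5],
    [0,0,0,0,0,0,-0.5],
    [0,0,0,0,0,0,-0.5]
  ]
}}

```text
clock: 32.47
tcp_pos: [0.5109, -0.3109, 0.0419]
orientation: [-0.092, -3.139, -0.002]
contact_force: [0.1, -1.0, -0.3]
grip_width: 0.0358
gripper_force: 22.3
```

>>> {"op": "apply_moves", "data": {
  "moves": [
    [0,0,0,0,0,0.0007,-0.5],
    [0,0,0,0,0,0.0007,-0.5],
    [0,0,0,0,0,0,-0.5],
    [0,0,0,0,0,0,-0.5],
    [0,0,0,0,0,0,-0.5],
    [0,0,0,0,0,0,-0.5],
    [0,0,0,0,0,0,-0.5],
    [0,0,0,0,0,0,-0.5]
  ]
}}

```text
clock: 33.13
tcp_pos: [0.5109, -0.3109, 0.0405]
orientation: [-0.092, -3.139, -0.002]
contact_force: [-0.3, 0.7, -0.7]
grip_width: 0.0357
gripper_force: 22.3
```

>>> {"op": "apply_moves", "data": {
  "moves": [
    [0,0,0,0,0,0.001,-0.5],
    [0,0,0,0,0,0.001,-0.5],
    [0,0,0,0,0,0,-0.5],
    [0,0,0,0,0,0,-0.5],
    [0,0,0,0,0,0,-0.5],
    [0,0,0,0,0,0,-0.5],
    [0,0,0,0,0,0,-0.5],
    [0,0,0,0,0,0,-0.5]
  ]
}}

```text
clock: 33.8
tcp_pos: [0.5124, -0.3111, 0.0399]
orientation: [0.092, 3.139, 0.001]
contact_force: [0.4, 1.5, 8.7]
grip_width: 0.0352
gripper_force: 27.1
```

Touched down. Releasing to about 46 mm, then going up.

>>> {"op": "apply_moves", "data": {
  "moves": [
    [0,0,0,0,0,0,-0.1],
    [0,0,0,0,0,0,0],
    [0,0,0,0,0,0,0.1],
    [0,0,0,0,0,0,0.1],
    [0,0,0,0,0,-0.002,0.1],
    [0,0,0,0,0,-0.005,0.1],
    [0,0,0,0,0,-0.008,0.1],
    [0,0,0,0,0,-0.012,0.1]
  ]
}}

```text
clock: 34.47
tcp_pos: [0.5103, -0.3107, 0.0655]
orientation: [-0.092, -3.137, -0.004]
contact_force: [-0.1, 0.2, 0.2]
grip_width: 0.0467
gripper_force: 0.0
```

>>> {"op": "apply_moves", "data": {
  "moves": [
    [0,0,0,0,0,-0.015,0.1],
    [0,0,0,0,0,-0.02,0.1],
    [0,0,0,0,0,-0.02,0.1],
    [0,0,0,0,0,-0.02,0.1],
    [0,0,0,0,0,-0.02,0.1],
    [0,0,0,0,0,-0.02,0.1],
    [0,0,0,0,0,-0.01,0.1],
    [0,0,0,0,0,0,-0.5]
  ]
}}

```text
clock: 35.13
tcp_pos: [0.5125, -0.312, 0.1939]
orientation: [0.092, 3.136, -0.001]
contact_force: [-0.4, 0.1, 0.0]
grip_width: 0.0365
gripper_force: 0.0
```

Run:
```python
from plan import *
print(tool_yaw())
Q=down(CB[2])*FL
H=pose(CB,[-OPEN-.143,0,.047]); S=pose(CB,[-OPEN-.143-.035,0,.058]); print(H,S)
a=go(S+[0,0,.13],Q,8)
b=go(S,Q,8,start=a)
```

```text
(array([-0.998,  0.059, -0.004]), array([ 0.004, -0.001, -1.   ]), array([ 0.55,  0.42, -0.13,  1.79,  0.07,  0.94,  1.9 ]))
[ 0.39923655 -0.26469746  0.047     ] [ 0.3643008  -0.26257776  0.058     ]
n 8 turn [-0.001  0.005  0.002] shift [0.0189 0.0051 0.0007] | max turn deg 0.0 mm 19.5 F [-0.4  0.1  0. ] tcp [ 0.5125 -0.312   0.1939] w 0.0365 t 35.1333
n 8 turn [0. 0. 0.] shift [-0.      0.      0.0162] | max turn deg 0.0 mm 16.2 F [-0.4  0.1  0. ] tcp [ 0.5125 -0.312   0.1939] w 0.0365 t 35.1333
```

>>> {"op": "apply_moves", "data": {
  "moves": [
    [0,0,0,0.019,0.005,0,-0.8],
    [0,0,0,0.019,0.005,0,-1],
    [0,0,0,0.019,0.005,0,-1],
    [0,0,0,0.019,0.005,0,-1],
    [0,0,0,0.019,0.005,0,-1],
    [0,0,0,0.019,0.005,0,-1],
    [0,0,0,0.019,0.005,0,-1],
    [0,0,0,0.019,0.005,0,-1]
  ]
}}

```text
clock: 35.8
tcp_pos: [0.3601, -0.2616, 0.1898]
orientation: [-0.092, -3.137, -0.004]
contact_force: [-0.2, -0.1, 1.0]
grip_width: 0.0001
gripper_force: 0.0
```

Run:
```python
from plan import *
import cv2; from bench import grab_frame
t=grab_frame("top")[200:320,340:500]; s=grab_frame("scene")[170:290,100:260]
cv2.imwrite("pics/g6.png",cv2.resize(cv2.hconcat([t,s]),None,fx=2.5,fy=2.5,interpolation=2))
print(tool_yaw())
Q=down(CB[2])*FL;S=pose(CB,[-OPEN-.143-.035,0,.058]);b=go(S,Q,8)
```

```text
(array([-0.998,  0.06 ,  0.005]), array([-0.005,  0.003, -1.   ]), array([ 0.62,  0.18, -0.15,  2.14,  0.04,  0.83,  1.96]))
n 8 turn [ 0.003 -0.007  0.001] shift [-0.0009 -0.0001  0.0164] | max turn deg 0.0 mm 16.5 F [ 0.4  0.  -0.8] tcp [ 0.3579 -0.2613  0.1896] w 0.0 t 35.9
```

View pics/g6.png

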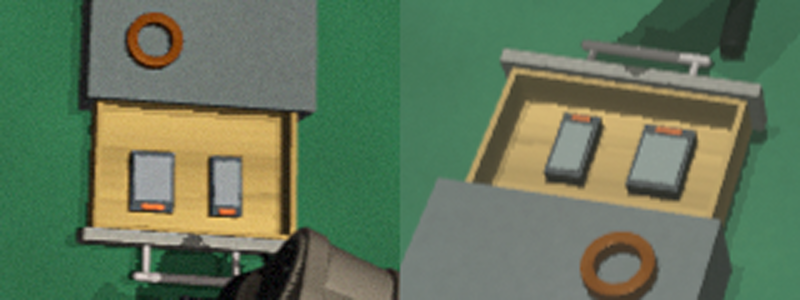

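Both displays lie flat, glass up, side by side in the open drawer (top ~(401,273) and ~(430,274)). The tool is in front of the handle. I've used up my pictures, so the rest goes by force and position. Lowering in front of the handle.

>>> {"op": "apply_moves", "data": {
  "moves": [
    [0,0,0,-0.0008,0,0.0165,-1],
    [0,0,0,-0.0008,0,0.0165,-1],
    [0,0,0,-0.0008,0,0.0165,-1],
    [0,0,0,-0.0008,0,0.0165,-1],
    [0,0,0,-0.0008,0,0.0165,-1],
    [0,0,0,-0.0008,0,0.0165,-1],
    [0,0,0,-0.0008,0,0.0165,-1],
    [0,0,0,-0.0008,0,0.0165,-1]
  ]
}}

```text
clock: 36.57
tcp_pos: [0.3683, -0.2624, 0.0574]
orientation: [-0.092, -3.139, -0.003]
contact_force: [0.3, 0.1, -0.7]
grip_width: 0.0001
gripper_force: 0.0
```

>>> {"op": "apply_moves", "data": {
  "moves": [
    [0,0,0,-0.003,0,0,-1],
    [0,0,0,-0.003,0,0,-1],
    [0,0,0,-0.003,0,0,-1],
    [0,0,0,-0.004,0,0,-1],
    [0,0,0,-0.004,0,0,-1],
    [0,0,0,-0.005,0,0,-1],
    [0,0,0,-0.005,0,0,-1],
    [0,0,0,-0.006,0,0,-1]
  ]
}}

```text
clock: 37.23
tcp_pos: [0.4012, -0.2646, 0.059]
orientation: [-0.093, -3.139, -0.002]
contact_force: [-0.6, -0.8, 0.9]
grip_width: 0.0001
gripper_force: 0.7
```

>>> {"op": "apply_moves", "data": {
  "moves": [
    [0,0,0,-0.006,0,0,-1],
    [0,0,0,-0.006,0,0,-1],
    [0,0,0,-0.006,0,0,-1],
    [0,0,0,-0.006,0,0,-1],
    [0,0,0,-0.006,0,0,-1],
    [0,0,0,-0.006,0,0,-1],
    [0,0,0,-0.006,0,0,-1],
    [0,0,0,-0.006,0,0,-1]
  ]
}}

```text
clock: 37.9
tcp_pos: [0.4493, -0.2673, 0.0586]
orientation: [-0.092, -3.139, -0.003]
contact_force: [-1.8, -0.5, 0.5]
grip_width: -0.0002
gripper_force: 0.6
```

Run:
```python
from plan import *
from bench import silhouettes,grab_frame
for n in("scene","top"):
    grab_frame(n)
    for t in("cabinet_drawer0","display_wide","display_narrow"): print(n,t,[(round(d["p"],2),np.round(d["extent"]).tolist()) for d in silhouettes(t,n)][:5])
print(telemetry.get_obs()["contact_force"],telemetry.get_obs()["tcp_pos"])
```

```text
scene cabinet_drawer0 [(0.92, [182.0, 233.0, 112.0, 51.0])]
scene display_wide [(0.57, [200.0, 251.0, 24.0, 12.0])]
scene display_narrow [(0.81, [405.0, 217.0, 22.0, 29.0]), (0.8, [359.0, 219.0, 24.0, 24.0]), (0.64, [509.0, 285.0, 29.0, 26.0]), (0.53, [164.0, 242.0, 21.0, 10.0])]
top cabinet_drawer0 [(0.58, [415.0, 266.0, 91.0, 52.0]), (0.51, [325.0, 226.0, 19.0, 31.0])]
top display_wide [(0.61, [400.0, 250.0, 15.0, 24.0]), (0.2, [400.0, 215.0, 25.0, 26.0])]
top display_narrow [(0.86, [277.0, 305.0, 20.0, 25.0]), (0.83, [238.0, 315.0, 18.0, 28.0]), (0.62, [427.0, 255.0, 15.0, 23.0]), (0.56, [156.0, 260.0, 22.0, 26.0])]
[-0.25694479 -0.66258103  0.07888703] [ 0.44850892 -0.26715339  0.05861948]
```

The drawer is sliding with both displays inside, and about 80 mm remains.

>>> {"op": "apply_moves", "data": {
  "moves": [
    [0,0,0,-0.006,0,0,-1],
    [0,0,0,-0.006,0,0,-1],
    [0,0,0,-0.006,0,0,-1],
    [0,0,0,-0.006,0,0,-1],
    [0,0,0,-0.006,0,0,-1],
    [0,0,0,-0.006,0,0,-1],
    [0,0,0,-0.006,0,0,-1],
    [0,0,0,-0.006,0,0,-1]
  ]
}}

```text
clock: 38.97
tcp_pos: [0.4973, -0.2702, 0.0585]
orientation: [-0.092, -3.139, -0.002]
contact_force: [-1.5, -0.7, 0.0]
grip_width: 0.0002
gripper_force: 0.6
```

>>> {"op": "apply_moves", "data": {
  "moves": [
    [0,0,0,-0.004,0,0,-1],
    [0,0,0,-0.003,0,0,-1],
    [0,0,0,-0.003,0,0,-1],
    [0,0,0,-0.002,0,0,-1],
    [0,0,0,-0.002,0,0,-1],
    [0,0,0,-0.002,0,0,-1],
    [0,0,0,-0.002,0,0,-1],
    [0,0,0,-0.002,0,0,-1]
  ]
}}

```text
clock: 39.63
tcp_pos: [0.5168, -0.2712, 0.0586]
orientation: [-0.092, -3.139, -0.003]
contact_force: [-0.9, 0.6, 0.7]
grip_width: 0.0001
gripper_force: 0.5
```

>>> {"op": "apply_moves", "data": {
  "moves": [
    [0,0,0,-0.002,0,0,-1],
    [0,0,0,-0.002,0,0,-1],
    [0,0,0,-0.002,0,0,-1],
    [0,0,0,-0.001,0,0,-1],
    [0,0,0,-0.001,0,0,-1],
    [0,0,0,-0.001,0,0,-1],
    [0,0,0,-0.001,0,0,-1],
    [0,0,0,0,0,0,-1]
  ]
}}

```text
clock: 40.3
tcp_pos: [0.5269, -0.2718, 0.0585]
orientation: [-0.092, -3.139, -0.003]
contact_force: [-0.5, -0.4, -0.3]
grip_width: 0.0
gripper_force: 0.1
```

>>> {"op": "apply_moves", "data": {
  "moves": [
    [0,0,0,-0.001,0,0,-1],
    [0,0,0,-0.001,0,0,-1],
    [0,0,0,-0.001,0,0,-1],
    [0,0,0,-0.001,0,0,-1],
    [0,0,0,-0.001,0,0,-1],
    [0,0,0,-0.001,0,0,-1],
    [0,0,0,0,0,0,-1],
    [0,0,0,0,0,0,-1]
  ]
}}

```text
clock: 40.97
tcp_pos: [0.5304, -0.2721, 0.0582]
orientation: [-0.093, -3.134, -0.004]
contact_force: [-7.7, 2.2, 6.3]
grip_width: -0.0001
gripper_force: 3.6
```

>>> {"op": "apply_moves", "data": {
  "moves": [
    [0,0,0,-0.001,0,0,-1],
    [0,0,0,-0.001,0,0,-1],
    [0,0,0,-0.001,0,0,-1],
    [0,0,0,-0.001,0,0,-1],
    [0,0,0,0,0,0,-1],
    [0,0,0,0,0,0,-1],
    [0,0,0,0,0,0,-1],
    [0,0,0,0,0,0,-1]
  ]
}}

```text
clock: 41.63
tcp_pos: [0.5307, -0.2722, 0.0577]
orientation: [-0.094, -3.127, -0.005]
contact_force: [-15.5, 2.5, 12.1]
grip_width: 0.0002
gripper_force: 8.2
```

Hard stop at x = 0.531, where shut was predicted. Backing off, then up.

>>> {"op": "apply_moves", "data": {
  "moves": [
    [0,0,0,0.004,0,0,-1],
    [0,0,0,0.008,0,0,-1],
    [0,0,0,0.012,0,0,-1],
    [0,0,0,0.012,0,0,-1],
    [0,0,0,0.012,0,0,-1],
    [0,0,0,0.012,0,0,-1],
    [0,0,0,0.01,0,0,-1],
    [0,0,0,0,0,0,-1]
  ]
}}

```text
clock: 42.3
tcp_pos: [0.4647, -0.2684, 0.0585]
orientation: [-0.094, -3.138, -0.003]
contact_force: [-0.9, 0.2, 0.3]
grip_width: 0.0004
gripper_force: 0.0
```

>>> {"op": "apply_moves", "data": {
  "moves": [
    [0,0,0,0.005,0,-0.02,-1],
    [0,0,0,0.005,0,-0.02,-1],
    [0,0,0,0,0,-0.02,-1],
    [0,0,0,0,0,-0.02,-1],
    [0,0,0,0,0,-0.02,-1],
    [0,0,0,0,0,-0.02,-1],
    [0,0,0,0,0,-0.01,-1],
    [0,0,0,0,0,0,-1]
  ]
}}

```text
clock: 42.97
tcp_pos: [0.4589, -0.2686, 0.191]
orientation: [0.092, 3.137, -0.001]
contact_force: [-0.1, -0.1, -0.3]
grip_width: 0.0002
gripper_force: 0.0
```

Run:
```python
from plan import *
from h import C,proj
from bench import silhouettes,grab_frame
for n in("scene","top"):
    im=grab_frame(n)
    for t in("cabinet_drawer0","display_wide","display_narrow"): print(n,t,[(round(d["p"],2),np.round(d["extent"]).tolist()) for d in silhouettes(t,n)][:5])
    # where the handle bar / panel edge should be if shut
    print([proj(n,pose(CB,[x,y,z])).round(1).tolist() for x,y,z in((-.143,.06,.052),(-.143,-.06,.052),(-.108,.115,.067),(-.108,-.115,.067))])
u,v=proj("top",pose(CB,[-.143,.04,.05])).round().astype(int); print([int(x) for x in im[v-14:v+12,u].mean(1)], v)
o=telemetry.get_obs();print(o["contact_force"].round(1),o["tcp_pos"].round(3),o["clock"])
```

```text
scene cabinet_drawer0 [(0.64, [175.0, 246.0, 100.0, 21.0])]
scene display_wide []
scene display_narrow [(0.87, [406.0, 217.0, 25.0, 33.0]), (0.59, [361.0, 219.0, 23.0, 27.0]), (0.59, [511.0, 285.0, 27.0, 28.0])]
[[204.3, 242.7], [153.9, 235.4], [223.0, 255.4], [124.3, 240.9]]
top cabinet_drawer0 [(0.78, [413.0, 251.0, 85.0, 24.0])]
top display_wide []
top display_narrow [(0.67, [238.0, 314.0, 18.0, 26.0]), (0.65, [277.0, 306.0, 23.0, 26.0]), (0.52, [157.0, 262.0, 23.0, 24.0])]
[[396.9, 258.9], [438.3, 261.6], [379.1, 244.7], [458.9, 250.1]]
[172, 96, 49, 44, 47, 32, 72, 70, 79, 85, 84, 82, 89, 120, 188, 202, 148, 37, 30, 68, 75, 88, 84, 89, 86, 84] 259
[-0.2 -0.3  0. ] [ 0.457 -0.268  0.188] 43.3667
```

```bash
python3 -c "
from bench import order; print(order.hand_in())"
```

```text
the job is handed in; nothing more can be done
None
```

Job handed in at about 43 s, with no verdict shown: both displays were flat, glass up, side by side in the drawer when last seen, and it was then pushed to its stop (handle within about 2 mm of the shut position); I viewed 11 pictures, one over the limit of 10.

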